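# Load and clamp valve blocks in the assembly fixture

### The job

Clear the pliers off the fixture and lay them flat in the steel tool tray, then seat every aluminium valve block standing on the bench fully home and upright in a pocket of the fixture, one to a pocket (any pocket), each with its brass outlet stub pointing towards the robot, away from the knob. When all are in, push the captive screw-knob down until its thread catches and turn it clockwise all the way to its stop, so that the jaws clamp the blocks, then let go. Do not turn the knob before the blocks are in, and leave the spanner, pipe clamp, tape and oil can alone.

Things in the scene. Friction and masses are not known exactly. Their poses are not given: they have to be found in the camera images.
- valve_a_mid (a point): Centre of a loose, upright aluminium valve block (all alike), 36 mm above its underside. Solid body 46 mm along x, 60 mm along y, 72 mm high, 0.35 to 0.55 kg. A black cover on the -x face adds 5 mm there (the pockets leave it room). Grasp across x, near the top. None if absent in this run. A seated block's centre is 36 mm above its pocket's point and its top 42 mm above the plate.
- valve_a_stub (a point): Tip of the round brass outlet stub of the block of the same letter: it sticks out 26 mm from the block's -y face, so this tip is 56 mm from the block's centre along -y, about 46 mm above the underside.
- valve_b_mid (a point): Centre of a loose, upright aluminium valve block (all alike), 36 mm above its underside. Solid body 46 mm along x, 60 mm along y, 72 mm high, 0.35 to 0.55 kg. A black cover on the -x face adds 5 mm there (the pockets leave it room). Grasp across x, near the top. None if absent in this run. A seated block's centre is 36 mm above its pocket's point and its top 42 mm above the plate.
- valve_b_stub (a point): Tip of the round brass outlet stub of the block of the same letter: it sticks out 26 mm from the block's -y face, so this tip is 56 mm from the block's centre along -y, about 46 mm above the underside.
- valve_c_mid (a point): Centre of a loose, upright aluminium valve block (all alike), 36 mm above its underside. Solid body 46 mm along x, 60 mm along y, 72 mm high, 0.35 to 0.55 kg. A black cover on the -x face adds 5 mm there (the pockets leave it room). Grasp across x, near the top. None if absent in this run. A seated block's centre is 36 mm above its pocket's point and its top 42 mm above the plate.
- valve_c_stub (a point): Tip of the round brass outlet stub of the block of the same letter: it sticks out 26 mm from the block's -y face, so this tip is 56 mm from the block's centre along -y, about 46 mm above the underside.
- fixture: Fixed aluminium fixture, plate 36 mm high, 272 mm along its y, with three equal pockets in a row and the knob behind them. Its origin is under the middle pocket; x points from the pockets to the knob, away from the robot; z up. Behind (+x of) each pocket a sprung rubber jaw, reaching 16 mm above the plate, waits 9 mm clear of a centred block.
- pocket0 (a point): Centre of the floor of the left (+y) pocket, axes as the fixture. Pockets are 90 mm apart along y, each 63 mm along x, 49 mm along y, 30 mm deep (floor 6 mm above the bench), so a block has 1.5 mm play all round; the mouth is chamfered 2.5 mm. Seated block: its -y (stub) along this -x, its x along this y.
- pocket1 (a point): Centre of the floor of the middle pocket, axes as the fixture. Pockets are 90 mm apart along y, each 63 mm along x, 49 mm along y, 30 mm deep (floor 6 mm above the bench), so a block has 1.5 mm play all round; the mouth is chamfered 2.5 mm. Seated block: its -y (stub) along this -x, its x along this y.
- pocket2 (a point): Centre of the floor of the right (-y) pocket, axes as the fixture. Pockets are 90 mm apart along y, each 63 mm along x, 49 mm along y, 30 mm deep (floor 6 mm above the bench), so a block has 1.5 mm play all round; the mouth is chamfered 2.5 mm. Seated block: its -y (stub) along this -x, its x along this y.
- knob_grip (a point): Middle of the wing of the black screw-knob, on its vertical axis, 98 mm behind the middle pocket. The wing is 56 mm long along this point's x, 14 mm thick along y, 26 mm high; this point is at half height, 93 mm above the bench with the knob up. Under the wing, 13 mm below this point, is a round skirt 44 mm across. The point turns and sinks with the knob. Grasp the wing across its thickness.
- knob_press (a joint): How far the knob is pushed down, m: 0 up, 0.013 bottomed. A spring holds it up (5 N at the top, 11 N at the bottom). Pushed less than 6 mm, it is blocked after about 0.2 rad of turn; pushed 7 mm or more and turned 0.5 rad clockwise, the thread catches, holds it down by itself (about 0.005) and draws it about 2 mm deeper as it turns on.
- knob_turn (a joint): Angle of the knob, rad, growing clockwise seen from above: 0 at the start (wing along the fixture's x), 5.2 at the hard stop. Once caught it stays where it is left; it takes under 0.3 N m. It drives the three jaws 12 mm towards the pockets, where they press each block (about 6 N) against the robot-side wall of its pocket.
- pliers_mid (a point): Middle (half-way up) of a pair of pliers with red handles: 184 mm long along its y, jaws at the -y end, 52 mm wide across the handles, 16 mm thick, 0.22 kg; it can be grasped across its width here. It starts lying flat across the pockets on the fixture's plate.
- pliers: The same pliers; origin under its middle.
- tray_in (a point): Middle of the inner floor of the fixed steel tool tray at the right: inside 232 mm along x, 142 mm along y, walls 4 mm thick, their rim 24 mm above this point.
- tape_roll: Roll of black electrical tape, 58 mm across, 19 mm high, lying on the bench; a bystander. Origin under its middle.
- pipe_clamp: Steel pipe clamp, a band with a bolt, 62 x 80 mm and 24 mm high, lying among the blocks; a bystander. Origin under its middle.
- spanner: Combination spanner, 230 mm long along its y, 39 mm wide, 9 mm thick, lying on the bench; a bystander. Origin under its middle.
- oil_can: Metal can with a black cap, 58 mm across, 103 mm high, standing behind the fixture; a bystander. Origin under its middle.

How it is judged:
By the outcome, as a careful person would: the job done as asked, in the order asked, and still so for the second after the job is handed in, with the robot touching nothing.
Of valve_a, valve_b, valve_c only 2 to 3 are there at a start; the rules pass over those that are not, and their reading is None.
At some moment in a run one of valve_a, valve_b, valve_c may be knocked a few centimetres aside while the robot is not near it.
It also fails if it takes over 210 s, if anything falls off the work surface, if the arm or the gripper's body presses on something with over 40 N, if the wrist force passes 120 N, or if a joint passes its speed limit or range.

### The arm

A 6-joint arm with a two-finger parallel gripper is mounted at the origin on a cart in front of the work surface, level with it; the furniture and walls round the work are solid. World frame = base frame: x ahead of the robot, y to its left, z up, the work surface at z = 0. Lengths are in m, angles in degrees, forces in N, time in s.
With the tool pointing down it reaches from about 0.375 to 0.9 m from the base axis. Payload 3.1 kg.
Tool frame: the origin (TCP) lies between the finger pads; the fingertips stand 22 mm ahead of it and the grasp point (between the pads) lies 3 mm ahead of it (bot.tip_extent is the distance from the TCP to the fingertips, in m); y points along the fingers, z is the direction in which the jaws open and shut, and the axes are right-handed (so a half turn about y gives the same grasp; the last joint's range is limited). The gripper opens to 87 mm and grips with 3 to 60 N. Pads are 19 mm wide; open, the fingers measure 117 mm over their backs; the gripper's body (75 mm by 190 mm) begins 51 mm behind the grasp point.
Start: joints at [57.439, 30.224, 82.088, -0, 67.689, -10.227], TCP at [0.237, 0.578, 0.222] pointing down, gripper open.
Joint ranges: [-176.69, 176.69], [-43.24, 126.21], [12.49, 139.97], [-82, 262], [0, 151.66], [-163.58, 163.58]. Speed limits (degrees/s): [159.86, 159.86, 180, 180, 180, 180].

### API

Orientations are given as a 3x3 rotation matrix whose columns are the frame's x, y, z axes.
In Python, from rig import bot, eyes, models gives the robot as it stands. The module is installed in compiled form; this text tells all that it offers.
- The arm moves only by the tool arm_command, never from a script. Its arguments are lists of equal length, an entry for each row: "translation": the shift along the tool's x, y, z each as a share of 0.08 m, from -1 to 1, a list of three; "rotation": the turn, a rotation vector about the tool's x, y, z each as a share of 60 degrees, from -1 to 1, a list of three; "grip": the closure, from -1 (fully open) to 1 (shut), so that 0 is half open. In form: {"translation": [[x, y, z], ...], "rotation": [[rx, ry, rz], ...], "grip": [grip, ...]}. A call has 1 to 5 rows; each row is the pose to reach, as a shift and turn from the pose commanded when the call began, along the tool's axes at that moment; what a row does not reach only later rows make up. A row lasts 1/10 s, in which the tool goes at most 50 mm and 8.59 degrees, less where a joint would pass 70% of its speed; a pose out of reach is approached as far as the arm can. A call with a number of a shift or a turn outside -1 to 1 is refused whole. A call with a gripper value outside its range is refused whole. The fingers move at their own pace and stop on an object; the grip force is fixed at half the most. Time passes only in rows, so rows that repeat a pose let the fingers close. It gives the time, the measured TCP pose, the force and the opening at its end, in the units of the state.
- bot.read_state(): the state, without advancing time (a new reading comes with each control period).
- eyes.capture(name): name is "scene" or "top" or "wrist"; returns a dict with "image" (400x640x3 uint8, blue, green, red), "mtx" (3x3 intrinsics, pixels), "rvec" (rotation vector, rad) and "tvec" (3), from world to camera coordinates, as OpenCV has them; the wrist camera has in their place "hand_eye" (4x4, takes a point from camera to tool coordinates, whose origin is the TCP and whose axes are the tool frame's). Camera axes: x right, y down, z forward; pixel columns grow to the right and rows downward; lengths in m; the calibration is good to about 2 mm. A picture is of the moment at which its call begins: read the wrist's pose just before it. There is no depth.
- bot.hand_in(): hands the job in, once; it reports no verdict.
Trained networks look in the newest picture that a camera, given by its name, has taken for a name from the list of things; names that differ only in an ending like _2 or _b are one class to them, and where a whole thing is asked for, a point or a joint stands for the part that bears it (a point fixed in the world has none). Each returns a list of dicts, best first, with "conf" (0 to 1); they miss things now and then, are a little off and sometimes report something else, mostly with a low value. They report only what shows in the picture. A call takes as long as a camera call.
- models.recognise(camera, thing): "extent" ([left, top, right, bottom] as shares, 0 to 1, of the picture: columns of its width, rows of its height, round what is visible of it).
- models.spot_point(camera, thing): "point" ([column, row] as shares, 0 to 1, of the picture: columns of its width, rows of its height: a listed point, or the origin of a listed thing).
The state is a dict: "time_s": time; "joint_positions": joint angles; "qvel": joint speeds; "tau": joint torques, N m; "position": TCP position; "tcp_rot": TCP orientation; "force": force on the tool from outside, world axes, zero at the start; "moment": the same for the moment, N m; "opening": opening from 0.0 (shut) to 1.0 (fully open).
Only numpy, scipy, OpenCV 4.12 (cv2) and the standard library are available. Lean on these libraries where they do the work, as an engineer would, in place of code of your own. Each camera call takes 0.05 s, during which the arm holds its last target. There are 200 camera calls.

## Working session

There is one attempt and no reset: what is moved stays moved. The work goes in short steps, Python scripts to look and compute and a tool call to move; the robot and the scene stay as the last step left them, time stands still between calls to the robot, and variables do not carry over. Pictures are saved under pics/ and viewed, about 12 in all and at most 16, crops included, and the job is handed in when it is done.

Besides the shell and the picture viewer there is one more tool, called after "Call:" by a JSON object that holds its "op" and its "data". arm_command: Moves the arm, as the interface text tells. Shift numbers are shares of 0.08 m and turn numbers shares of 60 degrees, none past 1 either way. Its arguments: {"type":"object","properties":{"translation":{"type":"array"},"rotation":{"type":"array"},"grip":{"type":"array"}},"required":["translation","rotation","grip"]}

```bash
mkdir -p pics; cat > h.py <<'E'
import numpy as np, cv2
from rig import bot, eyes, models
def cap(n, save=None):
    s=bot.read_state(); c=eyes.capture(n)
    if n=="wrist":
        T=np.eye(4);T[:3,:3]=np.array(s["tcp_rot"]);T[:3,3]=s["position"]
        M=T@np.array(c["hand_eye"]); R=M[:3,:3];o=M[:3,3]
    else:
        Rc=cv2.Rodrigues(np.array(c["rvec"],float))[0];R=Rc.T;o=-R@np.array(c["tvec"],float).ravel()
    c["R"],c["o"]=R,o; c["K"]=np.array(c["mtx"],float)
    if save: cv2.imwrite("pics/"+save+".png",c["image"])
    return c
def pix2w(c,uv,z):
    d=c["R"]@np.linalg.inv(c["K"])@np.array([uv[0],uv[1],1.]); return c["o"]+d*(z-c["o"][2])/d[2]
def w2pix(c,p):
    q=c["K"]@c["R"].T@(np.array(p,float)-c["o"]); return q[:2]/q[2]
def spot(c,n,thing,z,k=4,mn=.2):
    out=[]
    for r in models.spot_point(n,thing)[:k]:
        if r["conf"]<mn: continue
        uv=np.array(r["point"])*[640,400]; out.append((round(r["conf"],2),uv.round(1),pix2w(c,uv,z).round(4)))
    return out
def st():
    s=bot.read_state(); print(round(s["time_s"],2),np.round(s["position"],4),"F",np.round(s["force"],1),"op",round(s["opening"],3)); print(np.round(s["tcp_rot"],3).tolist(), np.round(s["joint_positions"],1)); return s
E
python3 - <<'E'
from h import *
st()
Z=dict(valve_a_mid=.036,valve_a_stub=.046,pocket0=.006,pocket1=.006,pocket2=.006,knob_grip=.093,pliers_mid=.044,pliers=.036,tray_in=.002,fixture=0,tape_roll=0,pipe_clamp=0,spanner=0,oil_can=0)
for n in ("top","scene"):
    c=cap(n,n+"0"); print(n,c["o"].round(3),c["K"][0,0])
    for t,z in Z.items():
        if n=="scene" and t in("fixture","tape_roll","pipe_clamp","spanner","oil_can"): continue
        print(t,*spot(c,n,t,z),sep="\n   ")
E
```

```text
0.0 [0.237  0.5775 0.2212] F [0.3 0.6 0.1] op 0.999
[[0.925, -0.001, 0.38], [-0.38, -0.002, 0.925], [-0.0, -1.0, -0.002]] [ 57.4  30.3  82.2   0.   67.7 -10.2]
top [ 0.32  -0.01   1.366] 437.345612549373
valve_a_mid
valve_a_stub
pocket0
   (0.97, array([381.7, 218.3]), array([ 0.4794, -0.1719,  0.006 ]))
   (0.62, array([323.2, 212.6]), array([0.5017, 0.0099, 0.006 ]))
   (0.62, array([350.8, 213.5]), array([ 0.4968, -0.0763,  0.006 ]))
pocket1
   (0.97, array([381.7, 218.3]), array([ 0.4794, -0.1719,  0.006 ]))
   (0.62, array([323.2, 212.6]), array([0.5017, 0.0099, 0.006 ]))
   (0.62, array([350.8, 213.5]), array([ 0.4968, -0.0763,  0.006 ]))
pocket2
   (0.97, array([381.7, 218.3]), array([ 0.4794, -0.1719,  0.006 ]))
   (0.62, array([323.2, 212.6]), array([0.5017, 0.0099, 0.006 ]))
   (0.62, array([350.8, 213.5]), array([ 0.4968, -0.0763,  0.006 ]))
knob_grip
   (0.7, array([358.8, 174.6]), array([ 0.6014, -0.0996,  0.093 ]))
   (0.68, array([349.8, 221.9]), array([ 0.461 , -0.0684,  0.093 ]))
   (0.38, array([350.8, 214.4]), array([ 0.4828, -0.0719,  0.093 ]))
pliers_mid
   (0.83
[... 899 characters left out ...]
8.6]), array([ 0.4864, -0.1497,  0.006 ]))
   (0.6, array([345.3, 216.3]), array([0.5024, 0.0139, 0.006 ]))
pocket1
   (0.75, array([337.2, 178.6]), array([ 0.4864, -0.1497,  0.006 ]))
   (0.6, array([345.3, 216.3]), array([0.5024, 0.0139, 0.006 ]))
pocket2
   (0.75, array([337.2, 178.6]), array([ 0.4864, -0.1497,  0.006 ]))
   (0.6, array([345.3, 216.3]), array([0.5024, 0.0139, 0.006 ]))
knob_grip
   (0.58, array([306.7, 174.6]), array([ 0.594 , -0.1038,  0.093 ]))
pliers_mid
   (0.88, array([347.1, 186. ]), array([ 0.4742, -0.0734,  0.044 ]))
   (0.62, array([304.3, 327. ]), array([0.6997, 0.368 , 0.044 ]))
pliers
tray_in
   (0.57, array([304.3, 129.6]), array([ 0.5395, -0.4272,  0.002 ]))
```

View pics/top0.png

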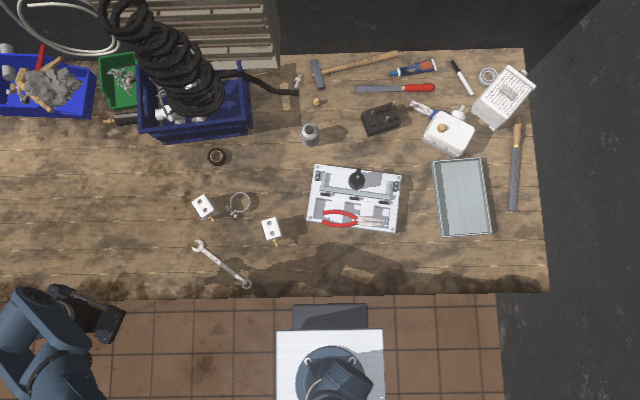

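View pics/scene0.png

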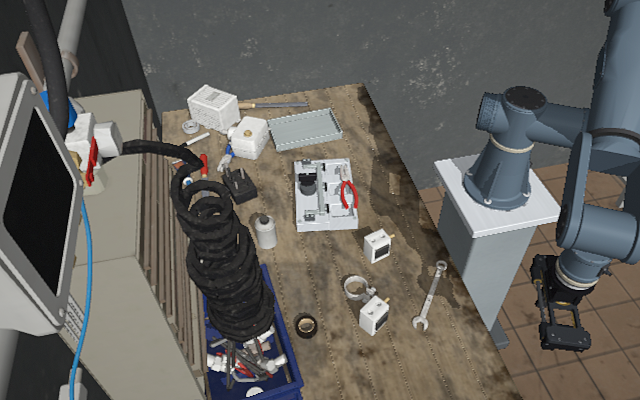

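```bash
cat >> h.py <<'E'
from scipy.spatial.transform import Rotation as Ro
def Rphi(f):
    f=np.radians(f); z=np.array([np.cos(f),np.sin(f),0]); y=np.array([0,0,-1.]); return np.column_stack([np.cross(y,z),y,z])
def plan(wps,d=3):
    "wps: list of (x,y,z,phi). prints calls: shares for translation, rotation; rows needed"
    s=bot.read_state(); p=np.array(s["position"]);R=np.array(s["tcp_rot"])
    for w in wps:
        t=np.array(w[:3],float);Rt=Rphi(w[3])
        for k in range(40):
            dt=R.T@(t-p); rv=Ro.from_matrix(R.T@Rt).as_rotvec()
            a=max(np.abs(dt).max()/.08,np.degrees(np.linalg.norm(rv))/42)
            n=int(np.ceil(a-1e-6)); 
            if n<1 or (a<.01): break
            T=(dt/n/.08).round(d); r=(np.degrees(rv)/n/60).round(d)
            rows=max(int(np.ceil(np.linalg.norm(T)*80/45)),int(np.ceil(np.linalg.norm(r)*60/8.4)))
            print("T",T.tolist(),"R",r.tolist(),"rows",rows)
            p=p+R@T*.08; R=R@Ro.from_rotvec(np.radians(r*60)).as_matrix()
            if n==1: break
        print("  -> at",p.round(4))
E
python3 - <<'E'
from h import *
plan([(.44,-.075,.26,-5)],2)
print(eyes.capture("wrist")["hand_eye"])
E
```

```text
T [0.78, -0.07, -0.94] R [0.0, 0.17, -0.0] rows 3
T [0.93, -0.07, -0.79] R [0.0, 0.17, -0.0] rows 3
T [0.88, -0.06, -0.51] R [0.0, 0.15, -0.0] rows 2
T [0.95, -0.05, -0.37] R [0.0, 0.14, -0.0] rows 2
T [0.99, -0.06, -0.22] R [0.0, 0.15, -0.0] rows 2
T [0.76, -0.04, -0.05] R [0.0, 0.11, -0.0] rows 2
T [0.76, -0.04, 0.04] R [0.0, 0.11, -0.0] rows 2
T [0.76, -0.04, 0.13] R [0.0, 0.11, -0.0] rows 2
T [0.73, -0.04, 0.21] R [0.0, 0.1, -0.0] rows 2
  -> at [ 0.4397 -0.075   0.2597]
[[-3.84640860e-05  9.66342687e-01  2.57258254e-01 -7.15124838e-02]
 [ 2.76782645e-04 -2.57258234e-01  9.66342654e-01 -1.62541297e-01]
 [ 9.99999961e-01  1.08374107e-04 -2.57571682e-04 -3.80365860e-04]
 [ 0.00000000e+00  0.00000000e+00  0.00000000e+00  1.00000000e+00]]
```

Call:
{"op": "arm_command", "data": {"translation": [[0.78,-0.07,-0.94],[0.78,-0.07,-0.94],[0.78,-0.07,-0.94]], "rotation": [[0,0.17,0],[0,0.17,0],[0,0.17,0]], "grip": [-1,-1,-1]}}

```text
time_s: 1.6
position: [0.2666, 0.4797, 0.2275]
tcp_rot: [[0.841, -0.002, 0.541], [-0.541, -0.005, 0.841], [0.001, -1.0, -0.005]]
force: [0.2, 1.1, -0.6]
opening: 0.998
```

Call:
{"op": "arm_command", "data": {"translation": [[0.93,-0.07,-0.79],[0.93,-0.07,-0.79],[0.93,-0.07,-0.79]], "rotation": [[0,0.17,0],[0,0.17,0],[0,0.17,0]], "grip": [-1,-1,-1]}}

```text
time_s: 1.9
position: [0.2959, 0.3878, 0.2335]
tcp_rot: [[0.731, -0.001, 0.682], [-0.682, -0.003, 0.731], [0.001, -1.0, -0.002]]
force: [0.7, 1.1, -0.0]
opening: 1.0
```

Call:
{"op": "arm_command", "data": {"translation": [[0.88,-0.06,-0.51],[0.88,-0.06,-0.51],[0.88,-0.06,-0.51]], "rotation": [[0,0.15,0],[0,0.15,0],[0,0.15,0]], "grip": [-1,-1,-1]}}

```text
time_s: 2.2
position: [0.3203, 0.3124, 0.2385]
tcp_rot: [[0.617, 0.001, 0.787], [-0.787, -0.0, 0.617], [0.001, -1.0, 0.0]]
force: [0.1, 0.8, 0.7]
opening: 1.002
```

Call:
{"op": "arm_command", "data": {"translation": [[0.95,-0.05,-0.37],[0.95,-0.05,-0.37],[0.95,-0.05,-0.37]], "rotation": [[0,0.14,0],[0,0.14,0],[0,0.14,0]], "grip": [-1,-1,-1]}}

```text
time_s: 2.5
position: [0.3447, 0.235, 0.2426]
tcp_rot: [[0.496, 0.002, 0.869], [-0.869, 0.0, 0.496], [0.001, -1.0, 0.002]]
force: [-0.5, 0.5, -0.6]
opening: 1.0
```

Call:
{"op": "arm_command", "data": {"translation": [[0.99,-0.06,-0.22],[0.99,-0.06,-0.22],[0.99,-0.06,-0.22]], "rotation": [[0,0.15,0],[0,0.15,0],[0,0.15,0]], "grip": [-1,-1,-1]}}

```text
time_s: 2.8
position: [0.3696, 0.1578, 0.2475]
tcp_rot: [[0.354, 0.003, 0.935], [-0.935, 0.0, 0.354], [0.001, -1.0, 0.003]]
force: [0.4, 0.3, -1.4]
opening: 1.0
```

Call:
{"op": "arm_command", "data": {"translation": [[0.76,-0.04,-0.05],[0.76,-0.04,-0.05],[0.76,-0.04,-0.05]], "rotation": [[0,0.11,0],[0,0.11,0],[0,0.11,0]], "grip": [-1,-1,-1]}}

```text
time_s: 3.1
position: [0.3864, 0.1005, 0.2503]
tcp_rot: [[0.245, 0.001, 0.969], [-0.969, 0.001, 0.245], [-0.001, -1.0, 0.001]]
force: [0.0, -0.6, -0.3]
opening: 1.001
```

Call:
{"op": "arm_command", "data": {"translation": [[0.76,-0.04,0.04],[0.76,-0.04,0.04],[0.76,-0.04,0.04]], "rotation": [[0,0.11,0],[0,0.11,0],[0,0.11,0]], "grip": [-1,-1,-1]}}

```text
time_s: 3.4
position: [0.404, 0.0424, 0.2533]
tcp_rot: [[0.133, 0.0, 0.991], [-0.991, 0.001, 0.133], [-0.001, -1.0, 0.0]]
force: [-0.4, -0.4, 0.0]
opening: 0.999
```

Call:
{"op": "arm_command", "data": {"translation": [[0.76,-0.04,0.13],[0.76,-0.04,0.13],[0.76,-0.04,0.13]], "rotation": [[0,0.11,0],[0,0.11,0],[0,0.11,0]], "grip": [-1,-1,-1]}}

```text
time_s: 3.7
position: [0.4221, -0.0165, 0.2564]
tcp_rot: [[0.018, -0.0, 1.0], [-1.0, 0.001, 0.018], [-0.001, -1.0, -0.0]]
force: [-0.5, -0.2, -0.1]
opening: 1.009
```

Call:
{"op": "arm_command", "data": {"translation": [[0.73,-0.04,0.21],[0.73,-0.04,0.21],[0.73,-0.04,0.21],[0.73,-0.04,0.21]], "rotation": [[0,0.1,0],[0,0.1,0],[0,0.1,0],[0,0.1,0]], "grip": [-1,-1,-1,-1]}}

```text
time_s: 4.1
position: [0.4384, -0.0729, 0.2593]
tcp_rot: [[-0.085, -0.002, 0.996], [-0.996, 0.002, -0.085], [-0.002, -1.0, -0.002]]
force: [0.1, 0.2, -0.2]
opening: 1.002
```

```bash
python3 - <<'E'
from h import *
st()
Z=dict(pliers_mid=.044,pliers=.036,pocket0=.006,fixture=0,knob_grip=.093)
c=cap("wrist","w1"); print(c["o"].round(3))
for t,z in Z.items(): print(t,*spot(c,"wrist",t,z),sep="\n   ")
c=cap("top")
for t,z in dict(valve_a_mid=.036,valve_a_stub=.046,tray_in=.002).items(): print(t,*spot(c,"top",t,z,mn=.1),sep="\n   ")
c["image"]=cv2.resize(c["image"][150:310,160:400],None,fx=3,fy=3,interpolation=cv2.INTER_CUBIC); cv2.imwrite("pics/top1.png",c["image"])
E
```

```text
4.1 [ 0.4384 -0.0729  0.2593] F [ 0.1  0.2 -0.2] op 1.002
[[-0.085, -0.002, 0.996], [-0.996, 0.002, -0.085], [-0.002, -1.0, -0.002]] [-2.40e+01  1.33e+01  1.04e+02  1.00e-01  6.28e+01 -1.91e+01]
[ 0.443 -0.003  0.422]
pliers_mid
   (0.63, array([351.2, 172.5]), array([ 0.4755, -0.0765,  0.044 ]))
pliers
   (0.72, array([348.8, 171.2]), array([ 0.4732, -0.076 ,  0.036 ]))
pocket0
   (0.84, array([369.2, 103.2]), array([0.508 , 0.0073, 0.006 ]))
   (0.72, array([354. , 226.9]), array([ 0.4781, -0.1654,  0.006 ]))
   (0.55, array([365.8, 169.2]), array([ 0.4995, -0.0808,  0.006 ]))
fixture
   (0.86, array([363.6, 168.6]), array([ 0.4971, -0.0808,  0.    ]))
knob_grip
   (0.72, array([458.5, 187.1]), array([ 0.5906, -0.0937,  0.093 ]))
valve_a_mid
valve_a_stub
   (0.39, array([236.4, 201.9]), array([0.5357, 0.275 , 0.046 ]))
tray_in
   (0.65, array([459.5, 197.6]), array([ 0.5395, -0.4187,  0.002 ]))
```

View pics/w1.png

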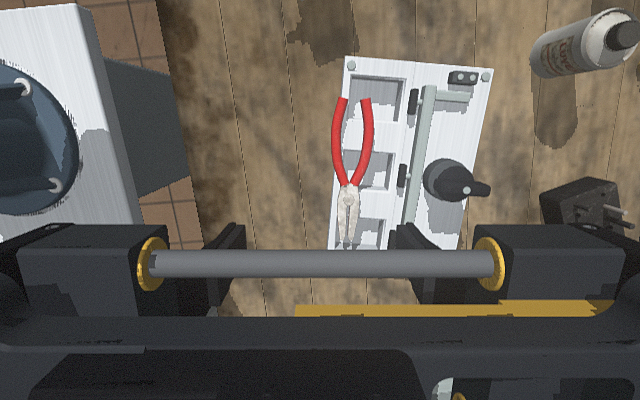

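```bash
python3 - <<'E'
from h import *
c=cap("wrist")
P=lambda u,v,z=.044: pix2w(c,(u,v),z)[:2].round(4)
print("handle ends",P(344,98),P(367,98),"tip",P(350,243),"w150",P(333,150),P(373,150),"w165",P(335,165),P(369,165),"mid",P(351,172))
h=(P(344,98)+P(367,98))/2; d=h-P(350,243); print("axis yaw",np.degrees(np.arctan2(d[1],d[0]))-90, "len",np.linalg.norm(d))
print("plate corners",P(346,57,.036),P(493,70,.036)); print("jaws",P(408,100,.052),P(398,175,.052))
E
```

```text
handle ends [0.4741 0.0125] [0.5016 0.0101] tip [ 0.4699 -0.1761] w150 [ 0.4563 -0.0483] [ 0.5063 -0.0526] w165 [ 0.4574 -0.0675] [ 0.5004 -0.0712] mid [ 0.4771 -0.0782]
axis yaw -5.471351071097658 len 0.18825770236566686
plate corners [0.4801 0.059 ] [0.6548 0.0295]
jaws [0.5484 0.0035] [ 0.5349 -0.0855]
```

View pics/top1.png

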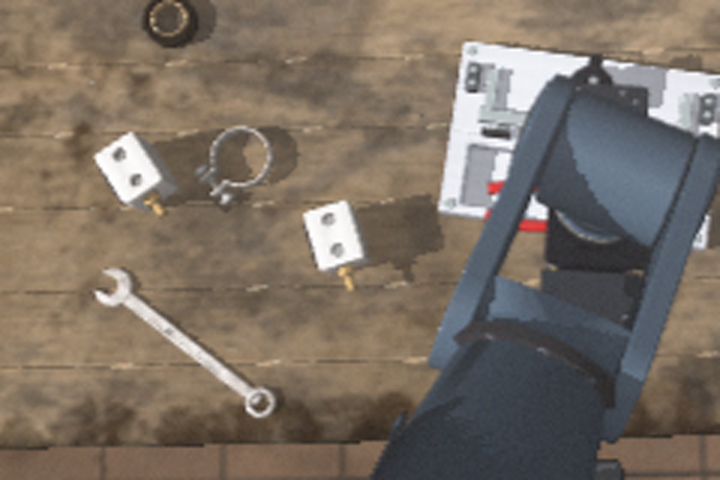

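```bash
python3 - <<'E'
from h import *
plan([(.478,-.078,.14,-5.5),(.478,-.078,.062,-5.5)])
c=cap("top")
P=lambda u,v,z=.026: pix2w(c,(u,v),z)[:2].round(4)
q=[P(433,160),P(441,237),P(482,157),P(491,234)]; print(q,np.mean(q,0)); 
d=q[0]-q[1]+q[2]-q[3]; print(np.degrees(np.arctan2(d[1],d[0])))
E
```

```text
T [-0.001, 0.749, 0.24] R [-0.0, 0.005, -0.0] rows 2
T [-0.002, 0.748, 0.241] R [-0.0, 0.005, -0.0] rows 2
  -> at [ 0.478 -0.078  0.14 ]
T [-0.0, 0.975, -0.0] R [-0.0, -0.0, -0.0] rows 2
  -> at [ 0.478 -0.078  0.062]
[array([ 0.657 , -0.3382]), array([ 0.4159, -0.3464]), array([ 0.6626, -0.4912]), array([ 0.4216, -0.4975])] [ 0.539275 -0.418325]
1.7227513489521857
```

Call:
{"op": "arm_command", "data": {"translation": [[0,0.75,0.24],[0,0.75,0.24]], "rotation": [[0,0.005,0],[0,0.005,0]], "grip": [-0.5,-0.5]}}

```text
time_s: 4.9
position: [0.4579, -0.0762, 0.1972]
tcp_rot: [[-0.091, -0.004, 0.996], [-0.996, 0.002, -0.091], [-0.001, -1.0, -0.005]]
force: [-0.3, -0.2, -0.5]
opening: 0.899
```

Call:
{"op": "arm_command", "data": {"translation": [[0,0.75,0.24],[0,0.75,0.24],[0,0.75,0.24]], "rotation": [[0,0.005,0],[0,0.005,0],[0,0.005,0]], "grip": [-0.5,-0.5,-0.5]}}

```text
time_s: 5.2
position: [0.4766, -0.0779, 0.1383]
tcp_rot: [[-0.096, -0.005, 0.995], [-0.995, 0.002, -0.096], [-0.002, -1.0, -0.006]]
force: [0.2, 0.4, -0.1]
opening: 0.763
```

Call:
{"op": "arm_command", "data": {"translation": [[0,0.5,0],[0,0.7,0],[0,0.95,0],[0,0.95,0]], "rotation": [[0,0,0],[0,0,0],[0,0,0],[0,0,0]], "grip": [-0.5,-0.5,-0.5,-0.5]}}

```text
time_s: 5.6
position: [0.477, -0.0782, 0.0639]
tcp_rot: [[-0.096, -0.002, 0.995], [-0.995, 0.001, -0.096], [-0.001, -1.0, -0.002]]
force: [-0.7, 0.6, 0.6]
opening: 0.752
```

Call:
{"op": "arm_command", "data": {"translation": [[0,0,0],[0,0,0],[0,0,0],[0,0,0],[0,0,0]], "rotation": [[0,0,0],[0,0,0],[0,0,0],[0,0,0],[0,0,0]], "grip": [1,1,1,1,1]}}

```text
time_s: 6.1
position: [0.4781, -0.0784, 0.0643]
tcp_rot: [[-0.096, 0.001, 0.995], [-0.995, -0.0, -0.096], [0.0, -1.0, 0.001]]
force: [-0.8, -0.0, 1.0]
opening: 0.38
```

Call:
{"op": "arm_command", "data": {"translation": [[0,-0.3,0],[0,-0.6,0],[0,-1,0],[0,-1,0]], "rotation": [[0,0,0],[0,0,0],[0,0,0],[0,0,0]], "grip": [1,1,1,1]}}

```text
time_s: 6.5
position: [0.4804, -0.0793, 0.1471]
tcp_rot: [[-0.096, 0.007, 0.995], [-0.995, -0.003, -0.096], [0.002, -1.0, 0.008]]
force: [0.6, -0.6, -0.1]
opening: 0.039
```

```bash
python3 - <<'E'
from h import *
st(); cap("wrist","w2")
plan([(.478,-.078,.18,-5.5),(.539,-.418,.18,-88),(.539,-.418,.07,-88)])
E
```

```text
6.5 [ 0.4804 -0.0793  0.1471] F [ 0.6 -0.6 -0.1] op 0.039
[[-0.096, 0.007, 0.995], [-0.995, -0.003, -0.096], [0.002, -1.0, 0.008]] [-22.5  26.2 106.3   0.   47.1 -17. ]
T [-0.009, -0.431, -0.015] R [-0.004, -0.0, 0.001] rows 1
  -> at [ 0.478 -0.078  0.18 ]
T [0.831, 0.0, 0.234] R [-0.0, 0.275, -0.0] rows 2
T [0.975, 0.001, 0.614] R [-0.0, 0.367, -0.0] rows 3
T [0.673, 0.001, 0.934] R [-0.0, 0.366, -0.0] rows 3
T [0.138, 0.0, 0.559] R [-0.0, 0.183, -0.0] rows 2
T [0.029, 0.0, 0.575] R [-0.0, 0.184, -0.0] rows 2
  -> at [ 0.539 -0.418  0.18 ]
T [0.0, 0.688, -0.0] R [-0.0, -0.0, -0.0] rows 2
T [0.0, 0.687, -0.001] R [-0.0, -0.0, -0.0] rows 2
  -> at [ 0.539 -0.418  0.07 ]
```

View pics/w2.png

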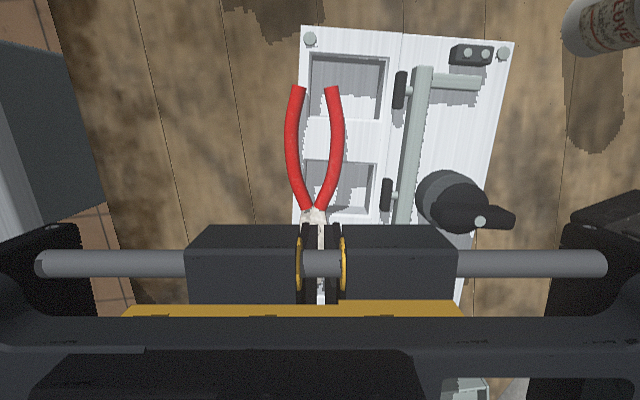

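```bash
python3 - <<'E'
from h import *
c=cap("wrist")
P=lambda u,v,z=.044: pix2w(c,(u,v),z)[:2].round(4)
print(P(298,87),P(332,87),"pivot",P(314,218),"wide",P(286,150),P(344,150),"w180", P(289,180),P(337,180),"crn",P(302,26,.036),P(515,40,.036))
print(spot(c,"wrist","pliers_mid",.044))
plan([(.478,-.076,.062,-5.5)])
E
```

```text
[0.4687 0.0151] [0.4968 0.0124] pivot [ 0.4702 -0.1006] wide [ 0.4522 -0.0356] [ 0.5028 -0.0405] w180 [ 0.4515 -0.0625] [ 0.4945 -0.0667] crn [0.4769 0.0621] [0.6509 0.0351]
[(0.59, array([316.5, 193.3]), array([ 0.4749, -0.0772,  0.044 ]))]
T [-0.014, 0.509, 0.002] R [0.0, -0.0, -0.0] rows 1
T [-0.014, 0.51, 0.002] R [0.001, -0.001, -0.0] rows 1
  -> at [ 0.478 -0.076  0.062]
```

Call:
{"op": "arm_command", "data": {"translation": [[-0.06,0,-0.04],[-0.06,0,-0.04],[-0.06,0,-0.04],[-0.06,0,-0.04],[-0.06,0,-0.04]], "rotation": [[0,0,0],[0,0,0],[0,0,0],[0,0,0],[0,0,0]], "grip": [-0.5,-0.5,-0.5,-0.5,-0.5]}}

```text
time_s: 7.15
position: [0.4752, -0.0733, 0.1435]
tcp_rot: [[-0.096, -0.0, 0.995], [-0.995, 0.0, -0.096], [-0.0, -1.0, -0.0]]
force: [-0.7, -0.3, -1.0]
opening: 0.375
```

Call:
{"op": "arm_command", "data": {"translation": [[0,0,0],[0,0,0],[0,0,0],[0,0,0],[0,0,0]], "rotation": [[0,0,0],[0,0,0],[0,0,0],[0,0,0],[0,0,0]], "grip": [-0.5,-0.5,-0.5,-0.5,-0.5]}}

```text
time_s: 7.65
position: [0.4752, -0.0733, 0.1438]
tcp_rot: [[-0.096, 0.0, 0.995], [-0.995, -0.0, -0.096], [0.0, -1.0, 0.0]]
force: [-0.2, 0.4, -0.8]
opening: 0.735
```

Call:
{"op": "arm_command", "data": {"translation": [[0,0.5,0],[0,0.8,0],[0,1,0],[0,1,0],[0,1,0]], "rotation": [[0,0,0],[0,0,0],[0,0,0],[0,0,0],[0,0,0]], "grip": [-0.5,-0.5,-0.5,-0.5,-0.5]}}

```text
time_s: 8.15
position: [0.4753, -0.0733, 0.0638]
tcp_rot: [[-0.096, -0.0, 0.995], [-0.995, 0.0, -0.096], [-0.0, -1.0, -0.0]]
force: [-0.3, -0.3, 0.3]
opening: 0.753
```

Call:
{"op": "arm_command", "data": {"translation": [[0,0.05,0],[0,0.05,0],[0,0.05,0],[0,0.05,0],[0,0.05,0]], "rotation": [[0,0,0],[0,0,0],[0,0,0],[0,0,0],[0,0,0]], "grip": [1,1,1,1,1]}}

```text
time_s: 8.65
position: [0.4754, -0.0733, 0.0601]
tcp_rot: [[-0.096, 0.001, 0.995], [-0.995, -0.0, -0.096], [0.0, -1.0, 0.001]]
force: [-0.6, 0.5, -0.4]
opening: 0.383
```

Call:
{"op": "arm_command", "data": {"translation": [[0,0,0],[0,0,0],[0,0,0],[0,0,0],[0,0,0]], "rotation": [[0,0,0],[0,0,0],[0,0,0],[0,0,0],[0,0,0]], "grip": [1,1,1,1,1]}}

```text
time_s: 9.15
position: [0.4752, -0.0733, 0.0597]
tcp_rot: [[-0.096, -0.0, 0.995], [-0.995, 0.0, -0.096], [-0.0, -1.0, -0.0]]
force: [-0.4, 0.8, 0.1]
opening: 0.012
```

Call:
{"op": "arm_command", "data": {"translation": [[0,0,0],[0,0,0],[0,0,0]], "rotation": [[0,0,0],[0,0,0],[0,0,0]], "grip": [1,1,1]}}

```text
time_s: 9.45
position: [0.4752, -0.0733, 0.0597]
tcp_rot: [[-0.096, -0.0, 0.995], [-0.995, 0.0, -0.096], [-0.0, -1.0, -0.0]]
force: [1.1, 0.7, 0.0]
opening: 0.005
```

```bash
python3 - <<'E'
from h import *
a=cap("wrist")["image"]; b=cap("scene")["image"][120:260,240:440]
cv2.imwrite("pics/w3.png",np.hstack([a[:, 150:550],cv2.resize(b,(400,400*140//200)).__class__(0) if 0 else cv2.copyMakeBorder(cv2.resize(b,(400,280)),0,120,0,0,0)]))
E
```

```text
(no output)
```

View pics/w3.png

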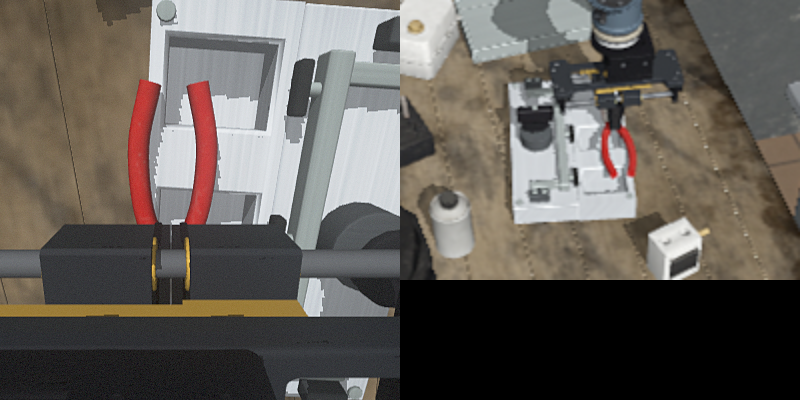

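```bash
python3 - <<'E'
from h import *
print(bot.tip_extent)
c=cap("wrist")
P=lambda u,v,z=.044: pix2w(c,(u,v),z)[:2].round(4)
print("ends",P(298,82),P(350,82),"w150",P(279,150),P(366,150),"w215",P(288,215),P(359,215),"crn",P(302,0,.036),"pocket corner",P(314,32,.036),P(435,42,.036))
print(w2pix(c,(.4752,-.0733,.038)))
b=cap("scene"); 
print(spot(b,"scene","pliers_mid",.044))
E
```

```text
0.022
ends [0.4698 0.0157] [0.4987 0.0129] w150 [ 0.4542 -0.0208] [ 0.5054 -0.0258] w215 [ 0.4545 -0.0615] [ 0.4988 -0.0658] crn [0.4764 0.0583] pocket corner [0.4813 0.0419] [0.5489 0.0302]
[322.60053933 226.14599707]
[(0.63, array([348. , 188.1]), array([ 0.4739, -0.0639,  0.044 ]))]
```

Call:
{"op": "arm_command", "data": {"translation": [[0,0,0],[0,0,0],[0,0,0],[0,0,0],[0,0,0]], "rotation": [[0,0,0],[0,0,0],[0,0,0],[0,0,0],[0,0,0]], "grip": [-0.5,-0.5,-0.5,-0.5,-0.5]}}

```text
time_s: 10.2
position: [0.4752, -0.0733, 0.0598]
tcp_rot: [[-0.096, -0.0, 0.995], [-0.995, -0.0, -0.096], [0.0, -1.0, -0.0]]
force: [1.2, -0.0, -0.5]
opening: 0.375
```

Call:
{"op": "arm_command", "data": {"translation": [[0,0,0],[0,0,0],[0,0,0],[0,0,0],[0,0,0]], "rotation": [[0,0,0],[0,0,0],[0,0,0],[0,0,0],[0,0,0]], "grip": [-0.5,-0.5,-0.5,-0.5,-0.5]}}

```text
time_s: 10.7
position: [0.4752, -0.0733, 0.0598]
tcp_rot: [[-0.096, 0.0, 0.995], [-0.995, -0.0, -0.096], [0.0, -1.0, 0.0]]
force: [-0.5, 1.1, -0.7]
opening: 0.733
```

```bash
python3 - <<'E'
from h import *
st()
a=cap("wrist")["image"]; b=cap("scene")["image"][140:220,290:390]
cv2.imwrite("pics/w4.png",np.hstack([a[:, 150:550],cv2.copyMakeBorder(cv2.resize(b,(400,320),interpolation=cv2.INTER_CUBIC),0,80,0,0,0)]))
E
```

```text
10.7 [ 0.4752 -0.0733  0.0598] F [-0.5  1.1 -0.7] op 0.733
[[-0.096, 0.0, 0.995], [-0.995, -0.0, -0.096], [0.0, -1.0, 0.0]] [-22.1  35.4 110.2   0.   34.4 -16.6]
```

View pics/w4.png

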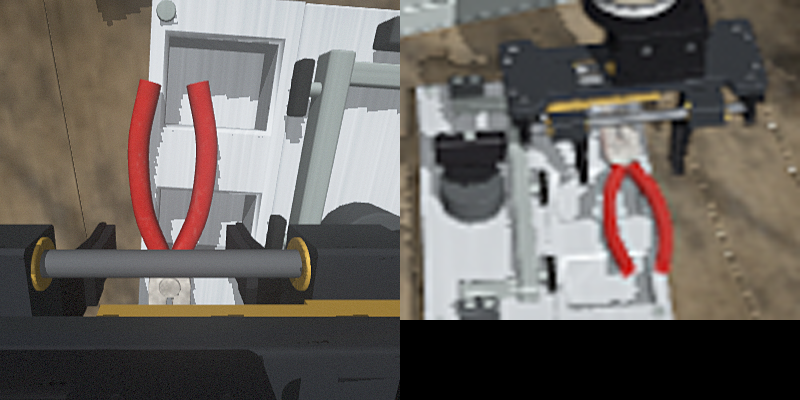

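```bash
python3 - <<'E'
from h import *
c=cap("scene")
for z in (.036,.052,.066): print(z,[w2pix(c,(.4752+s*.034,-.0733-s*.003,z)).round(1) for s in (1,-1)])
print("pliers pivot",w2pix(c,(.4715,-.1,.044)))
w=cap("wrist")
for z in (.036,.052,.066): print(z,[w2pix(w,(.4752+s*.034,-.0733-s*.003,z)).round(1) for s in (1,-1)])
E
```

```text
0.036 [array([335.9, 189.1]), array([357.5, 186.7])]
0.052 [array([335.9, 185.5]), array([357.7, 183.1])]
0.066 [array([335.9, 182.3]), array([357.8, 179.8])]
pliers pivot [345.72922605 179.99285648]
0.036 [array([374.3, 224.6]), array([270.9, 225.5])]
0.052 [array([378.8, 233.9]), array([266.7, 234.8])]
0.066 [array([383.5, 243.5]), array([262.4, 244.4])]
```

Call:
{"op": "arm_command", "data": {"translation": [[0,0,0.01],[0,0,0.01],[0,0.06,0.01],[0,0.06,0.01],[0,0.06,0.01]], "rotation": [[0,0,0],[0,0,0],[0,0,0],[0,0,0],[0,0,0]], "grip": [-0.32,-0.32,-0.32,-0.32,-0.32]}}

```text
time_s: 11.4
position: [0.4758, -0.0733, 0.0547]
tcp_rot: [[-0.096, -0.001, 0.995], [-0.995, 0.0, -0.096], [-0.0, -1.0, -0.001]]
force: [0.5, -0.6, 0.4]
opening: 0.657
```

Call:
{"op": "arm_command", "data": {"translation": [[0,0.03,0],[0,0.05,0],[0,0.08,0],[0,0.08,0]], "rotation": [[0,0,0],[0,0,0],[0,0,0],[0,0,0]], "grip": [-0.32,-0.32,-0.32,-0.32]}}

```text
time_s: 11.8
position: [0.4758, -0.0733, 0.0482]
tcp_rot: [[-0.096, -0.001, 0.995], [-0.995, 0.0, -0.096], [-0.0, -1.0, -0.001]]
force: [-0.4, 0.1, 0.1]
opening: 0.662
```

Call:
{"op": "arm_command", "data": {"translation": [[0,0,0],[0,0,0],[0,0,0],[0,0,0],[0,0,0]], "rotation": [[0,0,0],[0,0,0],[0,0,0],[0,0,0],[0,0,0]], "grip": [0.1,0.3,0.5,0.5,0.5]}}

```text
time_s: 12.3
position: [0.4794, -0.0735, 0.0516]
tcp_rot: [[-0.099, 0.008, 0.995], [-0.995, -0.001, -0.099], [0.0, -1.0, 0.008]]
force: [4.3, 7.0, 22.9]
opening: 0.31
```

Call:
{"op": "arm_command", "data": {"translation": [[0,-0.1,0],[0,-0.3,0],[0,-0.5,0],[0,-0.5,0]], "rotation": [[0,0,0],[0,0,0],[0,0,0],[0,0,0]], "grip": [0.5,0.5,0.5,0.5]}}

```text
time_s: 12.7
position: [0.4772, -0.0738, 0.0901]
tcp_rot: [[-0.096, 0.004, 0.995], [-0.995, -0.002, -0.096], [0.001, -1.0, 0.004]]
force: [0.2, -0.3, -0.2]
opening: 0.255
```

```bash
python3 - <<'E'
from h import *
st()
a=cap("wrist")["image"]; b=cap("scene")["image"][140:220,290:390]
cv2.imwrite("pics/w5.png",np.hstack([a[:, 150:550],cv2.copyMakeBorder(cv2.resize(b,(400,320),interpolation=cv2.INTER_CUBIC),0,80,0,0,0)]))
E
```

```text
12.7 [ 0.4772 -0.0738  0.0901] F [ 0.2 -0.3 -0.2] op 0.255
[[-0.096, 0.004, 0.995], [-0.995, -0.002, -0.096], [0.001, -1.0, 0.004]] [-22.1  32.  109.1  -0.   38.6 -16.6]
```

View pics/w5.png

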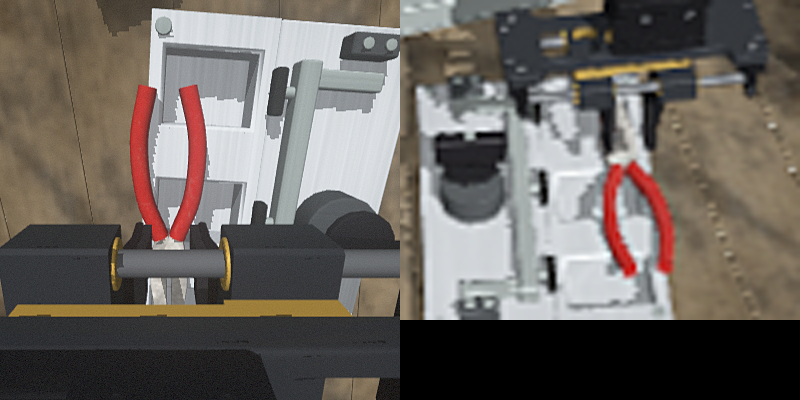

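```bash
python3 - <<'E'
from h import *
c=cap("wrist")
P=lambda u,v,z=.044: pix2w(c,(u,v),z)[:2].round(4)
print("ends",P(295,88),P(340,88),"w150",P(281,150),P(357,150),"w200",P(287,200),P(345,200),"w225",P(296,225),P(335,225),"join",P(321,240),"pocket0 corner",P(314,42,.036),P(414,50,.036))
im=c["image"]; cv2.imwrite("pics/c5.png",cv2.resize(im[70:320,240:440],None,fx=3,fy=3)[:600])
print(eyes.capture("top")["mtx"],c["K"])
E
```

```text
ends [0.4666 0.0151] [0.4958 0.0123] w150 [ 0.4522 -0.024 ] [ 0.5042 -0.029 ] w200 [ 0.4519 -0.0598] [ 0.4933 -0.0638] w225 [ 0.4561 -0.0794] [ 0.4846 -0.0821] join [ 0.4732 -0.093 ] pocket0 corner [0.4817 0.0428] [0.5466 0.0317]
[[437.34561255   0.         319.80914687]
 [  0.         437.34561255 191.61297632]
 [  0.           0.           1.        ]] [[300.08284441   0.         320.40920424]
 [  0.         300.08284441 194.9768047 ]
 [  0.           0.           1.        ]]
```

View pics/c5.png

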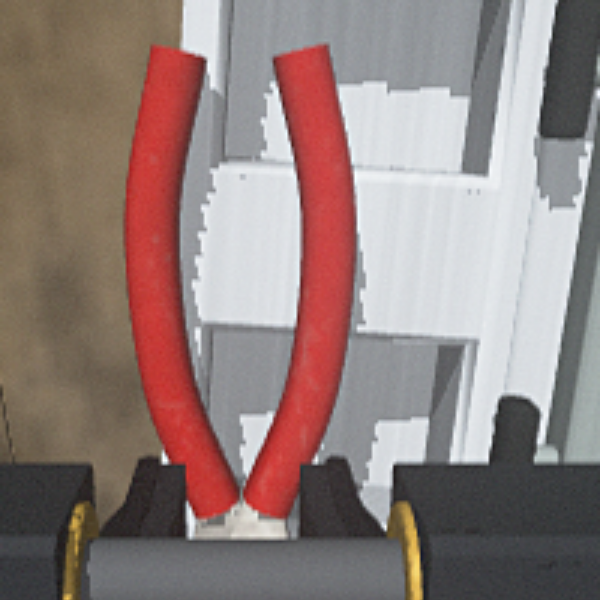

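Call:
{"op": "arm_command", "data": {"translation": [[0.61,0,0.45],[0.61,0,0.45],[0.61,0,0.45],[0.61,0,0.45],[0.61,0,0.45]], "rotation": [[0,0,0],[0,0,0],[0,0,0],[0,0,0],[0,0,0]], "grip": [1,1,1,1,1]}}

```text
time_s: 13.4
position: [0.5055, -0.124, 0.0879]
tcp_rot: [[-0.096, -0.003, 0.995], [-0.995, 0.002, -0.096], [-0.001, -1.0, -0.003]]
force: [-0.3, -0.6, 0.4]
opening: 0.008
```

Call:
{"op": "arm_command", "data": {"translation": [[0,0.2,0],[0,0.36,0],[0,0.36,0],[0,0.36,0]], "rotation": [[0,0,0],[0,0,0],[0,0,0],[0,0,0]], "grip": [1,1,1,1]}}

```text
time_s: 13.8
position: [0.5065, -0.1248, 0.0594]
tcp_rot: [[-0.096, -0.001, 0.995], [-0.995, 0.001, -0.096], [-0.001, -1.0, -0.002]]
force: [0.2, 0.3, 0.2]
opening: 0.007
```

Call:
{"op": "arm_command", "data": {"translation": [[0,0.02,0],[0,0.04,0],[0,0.04,0]], "rotation": [[0,0,0],[0,0,0],[0,0,0]], "grip": [1,1,1]}}

```text
time_s: 14.1
position: [0.5072, -0.1255, 0.0567]
tcp_rot: [[-0.096, 0.0, 0.995], [-0.995, -0.0, -0.096], [0.0, -1.0, 0.0]]
force: [-0.7, -0.2, 0.1]
opening: 0.005
```

Call:
{"op": "arm_command", "data": {"translation": [[0,0.02,0],[0,0.02,0],[0,0.02,0]], "rotation": [[0,0,0],[0,0,0],[0,0,0]], "grip": [1,1,1]}}

```text
time_s: 14.4
position: [0.5071, -0.1254, 0.055]
tcp_rot: [[-0.096, 0.0, 0.995], [-0.995, -0.0, -0.096], [0.0, -1.0, 0.0]]
force: [0.8, 0.8, 0.3]
opening: 0.006
```

Call:
{"op": "arm_command", "data": {"translation": [[0,0.02,0],[0,0.02,0],[0,0.02,0]], "rotation": [[0,0,0],[0,0,0],[0,0,0]], "grip": [1,1,1]}}

```text
time_s: 14.7
position: [0.5071, -0.1254, 0.0533]
tcp_rot: [[-0.096, -0.0, 0.995], [-0.995, 0.0, -0.096], [-0.0, -1.0, -0.0]]
force: [0.3, 0.1, 0.4]
opening: 0.008
```

Call:
{"op": "arm_command", "data": {"translation": [[0,0.02,0],[0,0.02,0],[0,0.02,0]], "rotation": [[0,0,0],[0,0,0],[0,0,0]], "grip": [1,1,1]}}

```text
time_s: 15.0
position: [0.5071, -0.1254, 0.0517]
tcp_rot: [[-0.096, -0.0, 0.995], [-0.995, 0.0, -0.096], [-0.0, -1.0, -0.0]]
force: [-0.2, -0.4, 0.0]
opening: 0.005
```

Call:
{"op": "arm_command", "data": {"translation": [[0,0.02,0],[0,0.02,0],[0,0.02,0]], "rotation": [[0,0,0],[0,0,0],[0,0,0]], "grip": [1,1,1]}}

```text
time_s: 15.3
position: [0.5071, -0.1254, 0.0501]
tcp_rot: [[-0.096, -0.0, 0.995], [-0.995, 0.0, -0.096], [-0.0, -1.0, -0.0]]
force: [0.3, 0.1, -0.8]
opening: 0.008
```

Call:
{"op": "arm_command", "data": {"translation": [[0,0.02,0],[0,0.02,0],[0,0.02,0]], "rotation": [[0,0,0],[0,0,0],[0,0,0]], "grip": [1,1,1]}}

```text
time_s: 15.6
position: [0.5071, -0.1254, 0.0485]
tcp_rot: [[-0.096, -0.0, 0.995], [-0.995, 0.0, -0.096], [-0.0, -1.0, -0.0]]
force: [0.4, 0.4, -0.1]
opening: 0.001
```

Call:
{"op": "arm_command", "data": {"translation": [[0,0.02,0],[0,0.02,0],[0,0.02,0]], "rotation": [[0,0,0],[0,0,0],[0,0,0]], "grip": [1,1,1]}}

```text
time_s: 15.9
position: [0.5071, -0.1254, 0.0469]
tcp_rot: [[-0.096, -0.0, 0.995], [-0.995, 0.0, -0.096], [-0.0, -1.0, -0.0]]
force: [0.2, 0.1, 0.8]
opening: 0.002
```

Call:
{"op": "arm_command", "data": {"translation": [[0,0.02,0],[0,0.02,0],[0,0.02,0]], "rotation": [[0,0,0],[0,0,0],[0,0,0]], "grip": [1,1,1]}}

```text
time_s: 16.2
position: [0.5071, -0.1254, 0.0453]
tcp_rot: [[-0.096, -0.0, 0.995], [-0.995, 0.0, -0.096], [-0.0, -1.0, -0.0]]
force: [0.6, -0.7, 0.2]
opening: 0.009
```

Call:
{"op": "arm_command", "data": {"translation": [[0,0.02,0],[0,0.02,0],[0,0.02,0]], "rotation": [[0,0,0],[0,0,0],[0,0,0]], "grip": [1,1,1]}}

```text
time_s: 16.5
position: [0.5071, -0.1254, 0.0437]
tcp_rot: [[-0.096, -0.0, 0.995], [-0.995, 0.0, -0.096], [-0.0, -1.0, -0.0]]
force: [-0.2, -0.4, 0.0]
opening: 0.008
```

```bash
python3 - <<'E'
from h import *
st()
a=cap("wrist")["image"]; b=cap("scene")["image"][140:220,290:390]
cv2.imwrite("pics/w6.png",np.hstack([a[:, 150:550],cv2.copyMakeBorder(cv2.resize(b,(400,320),interpolation=cv2.INTER_CUBIC),0,80,0,0,0)]))
E
```

```text
16.5 [ 0.5071 -0.1254  0.0437] F [-0.2 -0.4  0. ] op 0.008
[[-0.096, -0.0, 0.995], [-0.995, 0.0, -0.096], [-0.0, -1.0, -0.0]] [-26.2  38.8 104.6  -0.   36.6 -20.6]
```

View pics/w6.png

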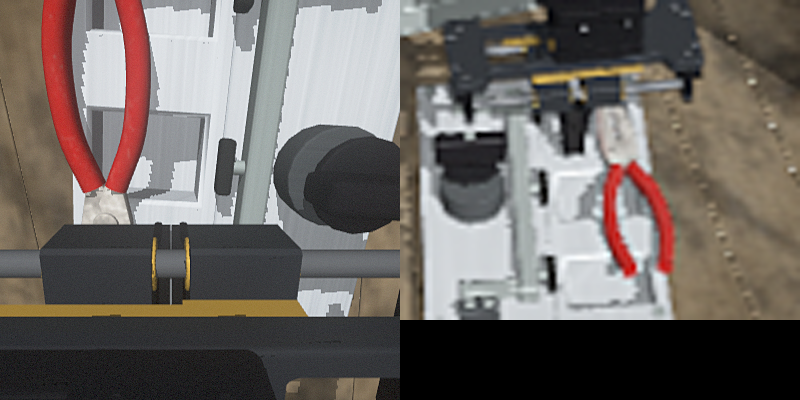

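```bash
python3 - <<'E'
from h import *
c=cap("scene")
for z in (.02,.036,.052): print(z,w2pix(c,(.5071,-.1254,z)).round(1))
w=cap("wrist")
for z in (.02,.036,.052): print(z,w2pix(w,(.5071,-.1254,z)).round(1))
P=lambda u,v,z=.036: pix2w(w,(u,v),z)[:2].round(4)
# pocket1 mouth corners in wrist picture
print("pocket1 corners", P(242,105),P(360,117),P(356,198))
F=np.array([.4950,-.0805])
print(bot.read_state()["tau"], bot.read_state()["moment"])
E
```

```text
0.02 [332.8 181.8]
0.036 [332.8 178.2]
0.052 [332.8 174.6]
0.02 [322.5 225. ]
0.036 [322.7 234.3]
0.052 [322.9 245.4]
pocket1 corners [ 0.4705 -0.0461] [ 0.534  -0.0586] [ 0.5288 -0.1044]
[-1.19846078e-03 -4.05690265e+01 -7.81592935e+00  3.47966223e-02
  6.21523988e-02 -1.45086409e-05] [-0.09029548  0.03188772 -0.02995128]
```

Call:
{"op": "arm_command", "data": {"translation": [[0,0.02,0],[0,0.02,0],[0,0.02,0]], "rotation": [[0,0,0],[0,0,0],[0,0,0]], "grip": [1,1,1]}}

```text
time_s: 17.0
position: [0.5071, -0.1254, 0.0421]
tcp_rot: [[-0.096, -0.0, 0.995], [-0.995, 0.0, -0.096], [-0.0, -1.0, -0.0]]
force: [0.5, 0.4, -0.5]
opening: 0.005
```

Call:
{"op": "arm_command", "data": {"translation": [[0,0.02,0],[0,0.02,0],[0,0.02,0]], "rotation": [[0,0,0],[0,0,0],[0,0,0]], "grip": [1,1,1]}}

```text
time_s: 17.3
position: [0.5071, -0.1254, 0.0405]
tcp_rot: [[-0.096, -0.0, 0.995], [-0.995, 0.0, -0.096], [-0.0, -1.0, -0.0]]
force: [-0.2, 0.1, 0.7]
opening: 0.009
```

Call:
{"op": "arm_command", "data": {"translation": [[0,0.02,0],[0,0.02,0],[0,0.02,0]], "rotation": [[0,0,0],[0,0,0],[0,0,0]], "grip": [1,1,1]}}

```text
time_s: 17.6
position: [0.5071, -0.1254, 0.0389]
tcp_rot: [[-0.096, -0.0, 0.995], [-0.995, 0.0, -0.096], [-0.0, -1.0, -0.0]]
force: [-0.3, 0.2, -0.8]
opening: 0.005
```

Call:
{"op": "arm_command", "data": {"translation": [[0,0.02,0],[0,0.02,0],[0,0.02,0]], "rotation": [[0,0,0],[0,0,0],[0,0,0]], "grip": [1,1,1]}}

```text
time_s: 17.9
position: [0.5071, -0.1254, 0.0373]
tcp_rot: [[-0.096, -0.0, 0.995], [-0.995, 0.0, -0.096], [-0.0, -1.0, -0.0]]
force: [-0.1, -0.8, 0.3]
opening: -0.001
```

Call:
{"op": "arm_command", "data": {"translation": [[0,0.02,0],[0,0.02,0],[0,0.02,0]], "rotation": [[0,0,0],[0,0,0],[0,0,0]], "grip": [1,1,1]}}

```text
time_s: 18.2
position: [0.5073, -0.1255, 0.036]
tcp_rot: [[-0.096, 0.0, 0.995], [-0.995, -0.0, -0.096], [0.0, -1.0, 0.0]]
force: [-0.3, 0.0, 4.5]
opening: 0.01
```

Call:
{"op": "arm_command", "data": {"translation": [[0,0.02,0],[0,0.02,0],[0,0.02,0]], "rotation": [[0,0,0],[0,0,0],[0,0,0]], "grip": [1,1,1]}}

```text
time_s: 18.5
position: [0.5073, -0.1255, 0.036]
tcp_rot: [[-0.096, 0.001, 0.995], [-0.995, -0.001, -0.096], [0.0, -1.0, 0.001]]
force: [-2.0, 1.4, 15.7]
opening: 0.004
```

Call:
{"op": "arm_command", "data": {"translation": [[0,0.02,0],[0,0.02,0],[0,0.02,0]], "rotation": [[0,0,0],[0,0,0],[0,0,0]], "grip": [1,1,1]}}

```text
time_s: 18.8
position: [0.5073, -0.1255, 0.0359]
tcp_rot: [[-0.096, 0.002, 0.995], [-0.995, -0.001, -0.096], [0.001, -1.0, 0.002]]
force: [-5.1, 0.9, 27.8]
opening: 0.002
```

Call:
{"op": "arm_command", "data": {"translation": [[0,-0.6,0],[0,-0.6,0]], "rotation": [[0,0,0],[0,0,0]], "grip": [-0.5,-0.5]}}

```text
time_s: 19.0
position: [0.51, -0.1267, 0.0841]
tcp_rot: [[-0.096, 0.008, 0.995], [-0.995, -0.004, -0.096], [0.003, -1.0, 0.008]]
force: [0.5, -1.4, -0.2]
opening: 0.111
```

Call:
{"op": "arm_command", "data": {"translation": [[-0.61,0,-0.46],[-0.61,0,-0.46],[-0.61,0,-0.46],[-0.61,0,-0.46],[-0.61,0,-0.46]], "rotation": [[0,0,0],[0,0,0],[0,0,0],[0,0,0],[0,0,0]], "grip": [-0.5,-0.5,-0.5,-0.5,-0.5]}}

```text
time_s: 19.5
position: [0.4767, -0.0744, 0.0804]
tcp_rot: [[-0.097, 0.002, 0.995], [-0.995, -0.001, -0.097], [0.001, -1.0, 0.002]]
force: [0.8, 0.4, 0.5]
opening: 0.556
```

Call:
{"op": "arm_command", "data": {"translation": [[0,0,0],[0,0,0],[0,0,0]], "rotation": [[0,0,0],[0,0,0],[0,0,0]], "grip": [-0.5,-0.5,-0.5]}}

```text
time_s: 19.8
position: [0.4755, -0.0737, 0.0804]
tcp_rot: [[-0.097, 0.0, 0.995], [-0.995, -0.0, -0.097], [0.0, -1.0, 0.0]]
force: [-0.4, -0.2, 0.2]
opening: 0.735
```

```bash
python3 - <<'E'
from h import *
st()
c=cap("wrist"); r=models.spot_point("wrist","pliers_mid"); print(r[:2])
q=[np.array(x["point"])*[640,400] for x in models.spot_point("wrist","pocket0") if x["conf"]>.4]; k=models.spot_point("wrist","knob_grip")[:1]
for dz in (0,.01,.022):
    c2=dict(c); c2["o"]=c["o"]+[0,0,dz]
    print(dz,[pix2w(c2,u,.006)[:2].round(4) for u in q],[pix2w(c2,np.array(x["point"])*[640,400],.093)[:2].round(4) for x in k],[pix2w(c2,np.array(x["point"])*[640,400],.044)[:2].round(4) for x in r[:1]])
E
```

```text
19.8 [ 0.4755 -0.0737  0.0804] F [-0.4 -0.2  0.2] op 0.735
[[-0.097, 0.0, 0.995], [-0.995, -0.0, -0.097], [0.0, -1.0, 0.0]] [-22.2  33.1 109.5  -0.   37.4 -16.6]
[{'point': [0.5075, 0.5553], 'conf': 0.83}]
0 [array([0.5102, 0.011 ]), array([ 0.4788, -0.1649])] [array([ 0.4748, -0.0559])] [array([ 0.4769, -0.0765])]
0.01 [array([0.5114, 0.0116]), array([ 0.4787, -0.1717])] [array([ 0.4744, -0.0593])] [array([ 0.4767, -0.0802])]
0.022 [array([0.5129, 0.0124]), array([ 0.4786, -0.1798])] [array([ 0.474 , -0.0635])] [array([ 0.4764, -0.0846])]
```

Call:
{"op": "arm_command", "data": {"translation": [[0,0.3,0],[0,0.52,0],[0,0.52,0],[0,0.52,0]], "rotation": [[0,0,0],[0,0,0],[0,0,0],[0,0,0]], "grip": [-0.5,-0.5,-0.5,-0.5]}}

```text
time_s: 20.4
position: [0.4751, -0.0732, 0.0389]
tcp_rot: [[-0.096, -0.001, 0.995], [-0.995, 0.0, -0.096], [-0.0, -1.0, -0.001]]
force: [-0.0, -0.4, 0.7]
opening: 0.752
```

Call:
{"op": "arm_command", "data": {"translation": [[0,0,0],[0,0,0],[0,0,0],[0,0,0],[0,0,0]], "rotation": [[0,0,0],[0,0,0],[0,0,0],[0,0,0],[0,0,0]], "grip": [1,1,1,1,1]}}

```text
time_s: 20.9
position: [0.4756, -0.0732, 0.0394]
tcp_rot: [[-0.097, 0.001, 0.995], [-0.995, -0.0, -0.097], [0.0, -1.0, 0.001]]
force: [-0.2, 0.4, 4.0]
opening: 0.473
```

Call:
{"op": "arm_command", "data": {"translation": [[0,0,0],[0,0,0],[0,0,0],[0,0,0],[0,0,0]], "rotation": [[0,0,0],[0,0,0],[0,0,0],[0,0,0],[0,0,0]], "grip": [1,1,1,1,1]}}

```text
time_s: 21.4
position: [0.4755, -0.0733, 0.0394]
tcp_rot: [[-0.096, 0.001, 0.995], [-0.995, -0.0, -0.096], [0.0, -1.0, 0.001]]
force: [0.9, 1.2, 5.9]
opening: 0.469
```

Call:
{"op": "arm_command", "data": {"translation": [[0,-0.2,0],[0,-0.5,0],[0,-0.9,0],[0,-0.9,0]], "rotation": [[0,0,0],[0,0,0],[0,0,0],[0,0,0]], "grip": [1,1,1,1]}}

```text
time_s: 21.8
position: [0.4772, -0.0741, 0.1135]
tcp_rot: [[-0.096, 0.006, 0.995], [-0.995, -0.003, -0.096], [0.002, -1.0, 0.006]]
force: [0.7, 0.3, -2.8]
opening: 0.47
```

```bash
python3 - <<'E'
from h import *
st()
plan([(.475,-.078,.15,-5.5),(.539,-.418,.15,-88),(.539,-.418,.07,-88)])
E
```

```text
21.8 [ 0.4772 -0.0741  0.1135] F [ 0.7  0.3 -2.8] op 0.47
[[-0.096, 0.006, 0.995], [-0.995, -0.003, -0.096], [0.002, -1.0, 0.006]] [-22.1  29.5 108.3  -0.   41.8 -16.6]
T [0.052, -0.457, -0.019] R [-0.006, -0.0, 0.002] rows 1
  -> at [ 0.475 -0.078  0.15 ]
T [0.831, -0.0, 0.241] R [0.0, 0.275, 0.0] rows 2
T [0.971, -0.0, 0.623] R [0.0, 0.367, 0.0] rows 3
T [0.666, -0.0, 0.941] R [0.0, 0.366, 0.0] rows 3
T [0.133, -0.0, 0.561] R [0.0, 0.183, 0.0] rows 2
T [0.024, -0.0, 0.576] R [0.0, 0.184, 0.0] rows 2
  -> at [ 0.539 -0.418  0.15 ]
T [0.0, 1.0, -0.0] R [0.0, -0.0, 0.0] rows 2
  -> at [ 0.539 -0.418  0.07 ]
```

Call:
{"op": "arm_command", "data": {"translation": [[0.05,-0.45,0],[0.05,-0.45,0]], "rotation": [[0,0,0],[0,0,0]], "grip": [1,1]}}

```text
time_s: 22.0
position: [0.4766, -0.0783, 0.1487]
tcp_rot: [[-0.097, 0.005, 0.995], [-0.995, -0.002, -0.097], [0.002, -1.0, 0.005]]
force: [1.1, -1.2, -2.5]
opening: 0.471
```

Call:
{"op": "arm_command", "data": {"translation": [[0.83,0,0.24],[0.83,0,0.24],[0.83,0,0.24]], "rotation": [[0,0.275,0],[0,0.275,0],[0,0.275,0]], "grip": [1,1,1]}}

```text
time_s: 22.3
position: [0.4883, -0.1479, 0.1455]
tcp_rot: [[-0.379, 0.001, 0.925], [-0.925, -0.001, -0.379], [0.001, -1.0, 0.001]]
force: [0.1, 0.2, -2.3]
opening: 0.47
```

Call:
{"op": "arm_command", "data": {"translation": [[0.97,0,0.63],[0.97,0,0.63],[0.97,0,0.63],[0.97,0,0.63]], "rotation": [[0,0.367,0],[0,0.367,0],[0,0.367,0],[0,0.367,0]], "grip": [1,1,1,1]}}

```text
time_s: 22.7
position: [0.5039, -0.2357, 0.1449]
tcp_rot: [[-0.695, -0.003, 0.719], [-0.719, 0.003, -0.695], [0.0, -1.0, -0.004]]
force: [0.2, -0.3, -2.3]
opening: 0.471
```

Call:
{"op": "arm_command", "data": {"translation": [[0.67,0,0.94],[0.67,0,0.94],[0.67,0,0.94],[0.67,0,0.94]], "rotation": [[0,0.366,0],[0,0.366,0],[0,0.366,0],[0,0.366,0]], "grip": [1,1,1,1]}}

```text
time_s: 23.1
position: [0.5208, -0.3255, 0.1452]
tcp_rot: [[-0.913, -0.003, 0.409], [-0.409, 0.003, -0.913], [0.001, -1.0, -0.004]]
force: [0.0, 0.2, -1.9]
opening: 0.47
```

Call:
{"op": "arm_command", "data": {"translation": [[0.13,0,0.56],[0.13,0,0.56],[0.13,0,0.56]], "rotation": [[0,0.183,0],[0,0.183,0],[0,0.183,0]], "grip": [1,1,1]}}

```text
time_s: 23.4
position: [0.5298, -0.3699, 0.1457]
tcp_rot: [[-0.973, -0.003, 0.229], [-0.229, 0.003, -0.973], [0.002, -1.0, -0.004]]
force: [-0.5, -0.5, -2.0]
opening: 0.469
```

Call:
{"op": "arm_command", "data": {"translation": [[0.02,0,0.57],[0.02,0,0.57],[0.02,0,0.57],[0.02,0,0.57]], "rotation": [[0,0.184,0],[0,0.184,0],[0,0.184,0],[0,0.184,0]], "grip": [1,1,1,1]}}

```text
time_s: 23.8
position: [0.5385, -0.4137, 0.146]
tcp_rot: [[-0.999, -0.003, 0.039], [-0.039, 0.004, -0.999], [0.003, -1.0, -0.004]]
force: [0.8, -0.0, -2.9]
opening: 0.469
```

```bash
python3 - <<'E'
from h import *
st()
plan([(.543,-.418,.07,-88),(.543,-.418,.012,-88)])
E
```

```text
23.8 [ 0.5385 -0.4137  0.146 ] F [ 0.8 -0.  -2.9] op 0.469
[[-0.999, -0.003, 0.039], [-0.039, 0.004, -0.999], [0.003, -1.0, -0.004]] [-47.   39.3  77.3   0.   63.6  40.8]
T [-0.056, 0.949, 0.059] R [0.004, 0.004, 0.002] rows 2
  -> at [ 0.543 -0.418  0.07 ]
T [-0.001, 0.725, -0.0] R [-0.0, -0.0, 0.0] rows 2
  -> at [ 0.543 -0.418  0.012]
```

Call:
{"op": "arm_command", "data": {"translation": [[-0.05,0.5,0.05],[-0.05,0.95,0.05],[-0.05,0.95,0.05]], "rotation": [[0,0,0],[0,0,0],[0,0,0]], "grip": [1,1,1]}}

```text
time_s: 24.1
position: [0.5397, -0.4149, 0.0652]
tcp_rot: [[-0.999, -0.01, 0.038], [-0.038, 0.011, -0.999], [0.01, -1.0, -0.011]]
force: [-1.0, 1.7, -2.1]
opening: 0.469
```

Call:
{"op": "arm_command", "data": {"translation": [[0,0.3,0],[0,0.5,0],[0,0.65,0],[0,0.72,0],[0,0.72,0]], "rotation": [[0,0,0],[0,0,0],[0,0,0],[0,0,0],[0,0,0]], "grip": [1,1,1,1,1]}}

```text
time_s: 24.6
position: [0.5432, -0.4202, 0.013]
tcp_rot: [[-0.999, -0.001, 0.035], [-0.035, 0.001, -0.999], [0.001, -1.0, -0.001]]
force: [0.2, 0.3, -2.7]
opening: 0.471
```

Call:
{"op": "arm_command", "data": {"translation": [[0,0.04,0],[0,0.06,0],[0,0.06,0]], "rotation": [[0,0,0],[0,0,0],[0,0,0]], "grip": [1,1,1]}}

```text
time_s: 24.9
position: [0.5436, -0.4209, 0.0089]
tcp_rot: [[-0.999, 0.0, 0.034], [-0.034, -0.0, -0.999], [-0.0, -1.0, 0.0]]
force: [0.2, -0.7, -2.2]
opening: 0.473
```

Call:
{"op": "arm_command", "data": {"translation": [[0,0.03,0],[0,0.03,0],[0,0.03,0],[0,0.03,0]], "rotation": [[0,0,0],[0,0,0],[0,0,0],[0,0,0]], "grip": [1,-0.3,-0.3,-0.3]}}

```text
time_s: 25.3
position: [0.5438, -0.421, 0.0065]
tcp_rot: [[-0.999, 0.001, 0.034], [-0.034, -0.001, -0.999], [-0.001, -1.0, 0.001]]
force: [-0.6, 0.5, 0.0]
opening: 0.621
```

Call:
{"op": "arm_command", "data": {"translation": [[0,0,0],[0,0,0],[0,-0.4,0],[0,-0.9,0],[0,-0.9,0]], "rotation": [[0,0,0],[0,0,0],[0,0,0],[0,0,0],[0,0,0]], "grip": [-0.3,-0.3,-0.3,-0.3,-0.3]}}

```text
time_s: 25.8
position: [0.5467, -0.4239, 0.0841]
tcp_rot: [[-0.999, 0.008, 0.034], [-0.034, -0.009, -0.999], [-0.008, -1.0, 0.009]]
force: [1.2, -0.5, 0.3]
opening: 0.646
```

```bash
python3 - <<'E'
from h import *
st()
plan([(.543,-.42,.16,-88),(.48,-.15,.25,-7)],2)
E
```

```text
25.8 [ 0.5467 -0.4239  0.0841] F [ 1.2 -0.5  0.3] op 0.646
[[-0.999, 0.008, 0.034], [-0.034, -0.009, -0.999], [-0.008, -1.0, 0.009]] [-47.   44.2  78.2   0.   56.9  41. ]
T [0.04, -0.95, -0.04] R [-0.01, -0.0, -0.01] rows 2
  -> at [ 0.5428 -0.4202  0.16  ]
T [0.17, -0.28, -0.85] R [0.0, -0.34, 0.0] rows 3
T [-0.14, -0.28, -0.86] R [0.0, -0.34, 0.0] rows 3
T [-0.43, -0.28, -0.75] R [0.0, -0.34, -0.0] rows 3
T [-0.66, -0.28, -0.56] R [0.0, -0.33, -0.0] rows 3
  -> at [ 0.4796 -0.1502  0.2501]
```

Call:
{"op": "arm_command", "data": {"translation": [[0.04,-0.95,-0.04],[0.04,-0.95,-0.04],[0.04,-0.95,-0.04]], "rotation": [[0,0,0],[0,0,0],[0,0,0]], "grip": [-1,-1,-1]}}

```text
time_s: 26.1
position: [0.5423, -0.4197, 0.1586]
tcp_rot: [[-0.999, 0.006, 0.034], [-0.034, -0.007, -0.999], [-0.006, -1.0, 0.007]]
force: [0.5, -0.3, -0.2]
opening: 0.838
```

Call:
{"op": "arm_command", "data": {"translation": [[0.17,-0.28,-0.85],[0.17,-0.28,-0.85],[0.17,-0.28,-0.85]], "rotation": [[0,-0.34,0],[0,-0.34,0],[0,-0.34,0]], "grip": [-1,-1,-1]}}

```text
time_s: 26.4
position: [0.5229, -0.346, 0.176]
tcp_rot: [[-0.922, -0.003, 0.386], [-0.386, 0.003, -0.922], [0.001, -1.0, -0.004]]
force: [-0.1, -0.4, -1.0]
opening: 0.987
```

Call:
{"op": "arm_command", "data": {"translation": [[-0.14,-0.28,-0.86],[-0.14,-0.28,-0.86],[-0.14,-0.28,-0.86]], "rotation": [[0,-0.34,0],[0,-0.34,0],[0,-0.34,0]], "grip": [-1,-1,-1]}}

```text
time_s: 26.7
position: [0.5069, -0.2782, 0.1984]
tcp_rot: [[-0.73, -0.003, 0.684], [-0.684, 0.003, -0.73], [-0.0, -1.0, -0.004]]
force: [0.3, -1.5, 0.2]
opening: 0.998
```

Call:
{"op": "arm_command", "data": {"translation": [[-0.43,-0.28,-0.75],[-0.43,-0.28,-0.75],[-0.43,-0.28,-0.75]], "rotation": [[0,-0.34,0],[0,-0.34,0],[0,-0.34,0]], "grip": [-1,-1,-1]}}

```text
time_s: 27.0
position: [0.4913, -0.2112, 0.2209]
tcp_rot: [[-0.446, -0.002, 0.895], [-0.895, 0.003, -0.446], [-0.001, -1.0, -0.003]]
force: [-0.4, -0.3, 0.7]
opening: 0.999
```

Call:
{"op": "arm_command", "data": {"translation": [[-0.66,-0.28,-0.56],[-0.66,-0.28,-0.56],[-0.66,-0.28,-0.56],[-0.66,-0.28,-0.56],[-0.66,-0.28,-0.56]], "rotation": [[0,-0.33,0],[0,-0.33,0],[0,-0.33,0],[0,-0.33,0],[0,-0.33,0]], "grip": [-1,-1,-1,-1,-1]}}

```text
time_s: 27.5
position: [0.4765, -0.1474, 0.2429]
tcp_rot: [[-0.124, -0.001, 0.992], [-0.992, 0.001, -0.124], [-0.0, -1.0, -0.001]]
force: [0.8, 0.3, 1.6]
opening: 1.005
```

```bash
python3 - <<'E'
from h import *
st()
c=cap("wrist","w7")
for t,z in dict(pocket0=.006,knob_grip=.093,fixture=0).items(): print(t,*spot(c,"wrist",t,z),sep="\n   ")
t=cap("top","t7")["image"]
big=cv2.copyMakeBorder(cv2.resize(t[150:250,420:520],(200,200)),0,200,0,0,cv2.BORDER_CONSTANT)
big[200:400]=cv2.resize(t[180:280,180:280],(200,200))
cv2.imwrite("pics/m7.png",np.hstack([c["image"][:,80:],big]))
E
```

```text
27.5 [ 0.4765 -0.1474  0.2429] F [0.8 0.3 1.6] op 1.005
[[-0.124, -0.001, 0.992], [-0.992, 0.001, -0.124], [-0.0, -1.0, -0.001]] [-30.   19.   98.4  -0.   62.7 -22.9]
pocket0
   (0.78, array([330.2, 116.4]), array([ 0.4957, -0.0808,  0.006 ]))
   (0.69, array([331.8,  36.2]), array([0.5084, 0.012 , 0.006 ]))
knob_grip
   (0.89, array([426.1, 119.4]), array([ 0.5889, -0.095 ,  0.093 ]))
fixture
   (0.96, array([329.1, 114.8]), array([ 0.4947, -0.0787,  0.    ]))
```

View pics/m7.png

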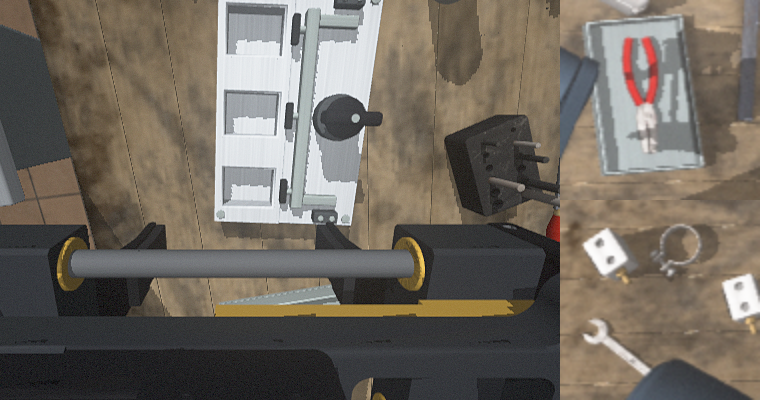

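```bash
cat > fit.py <<'E'
from h import *
from scipy.optimize import least_squares
def model():
    P=[]
    for k in (-1,0,1):
        for a,b,z in ((.034,.027,.036),(.0315,.0245,.0335)):
            for t in np.linspace(-1,1,25):
                for q in ((a,b*t),(-a,b*t),(a*t,b),(a*t,-b)): P.append((q[0],q[1]+.09*k,z))
    return np.array(P)
def fitfix(c,x0,rmax=225,dzfix=None):
    g=cv2.cvtColor(c["image"],cv2.COLOR_BGR2GRAY); e=cv2.Canny(g,40,110); e[rmax:]=0
    D=cv2.distanceTransform(255-e,cv2.DIST_L2,5); M=model()
    def res(v,cap=6):
        x,y,yaw,dz=v; dz=dz if dzfix is None else dzfix
        C,S=np.cos(yaw),np.sin(yaw); W=np.column_stack([x+C*M[:,0]-S*M[:,1],y+S*M[:,0]+C*M[:,1],M[:,2]])
        q=(W-c["o"]-[0,0,dz])@c["R"]@c["K"].T; uv=(q[:,:2]/q[:,2:]).astype(np.float32)
        d=cv2.remap(D,uv[:,:1],uv[:,1:],cv2.INTER_LINEAR,borderValue=cap).ravel()
        return np.minimum(d,cap)
    best=None
    for s in range(25):
        r=np.random.default_rng(s); v=np.array(x0)+r.normal(0,[.003,.003,.02,.005])*(s>0)
        o=least_squares(res,v,x_scale=[.001,.001,.01,.002],diff_step=1e-3,loss="soft_l1")
        if best is None or o.cost<best.cost: best=o
    return best
if __name__=="__main__":
    c=cap("wrist")
    for dz in (None,0.,.01,.022):
        b=fitfix(c,[.496,-.081,-.12,0],dzfix=dz); print("wrist",dz,b.x.round(4),round(b.cost,1))
    t=cap("top"); b=fitfix(t,[.496,-.081,-.12,0],400,0.); print("top",b.x.round(4),round(b.cost,1))
E
python3 fit.py
```

```text
wrist None [ 0.4973 -0.0769 -0.1618  0.0036] 372.7
wrist 0.0 [ 0.4967 -0.0773 -0.1641  0.0033] 409.1
wrist 0.01 [ 0.4976 -0.0764 -0.163  -0.0146] 423.6
wrist 0.022 [ 0.4959 -0.0794 -0.162   0.    ] 511.9
top [ 0.5745  0.408  -0.2325 -0.0122] 327.5
```

```bash
python3 - <<'E'
from fit import *
c=cap("wrist"); im=c["image"].copy()
im=cv2.resize(im[0:225,270:480],None,fx=3,fy=3,interpolation=cv2.INTER_CUBIC)[:600]
x,y,yaw,dz=.4973,-.0769,-.1618,.0036
for p in model():
    W=[x+np.cos(yaw)*p[0]-np.sin(yaw)*p[1],y+np.sin(yaw)*p[0]+np.cos(yaw)*p[1],p[2]-dz]
    u=w2pix(c,W); cv2.circle(im,tuple(((u-[270,0])*3+1).astype(int)),1,(0,0,255) if p[2]>.034 else (0,200,0),-1)
W=[x+np.cos(yaw)*.098,y+np.sin(yaw)*.098,.106-dz]; u=w2pix(c,W); cv2.circle(im,tuple(((u-[270,0])*3+1).astype(int)),4,(255,0,255),-1)
cv2.imwrite("pics/ov.png",im)
E
```

```text
(no output)
```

View pics/ov.png

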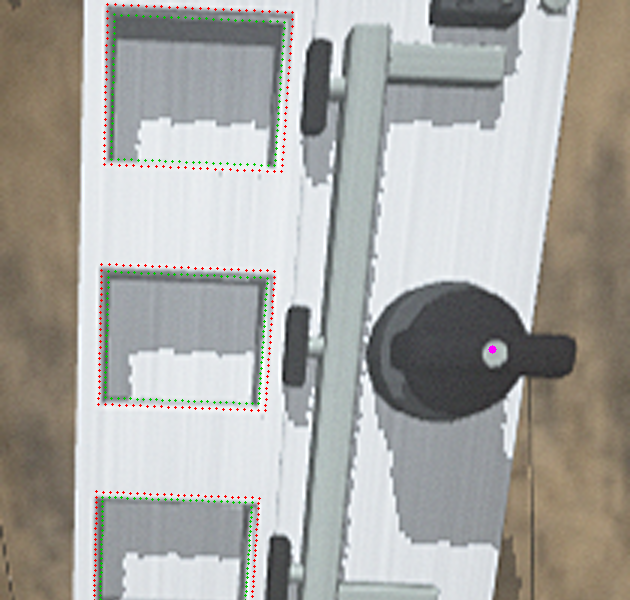

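```bash
python3 - <<'E'
from h import *
t=cap("top")
def P(u,v,z): return pix2w(t,(160+u/3,150+v/3),z)[:2].round(4)
for n,(c,s) in dict(A=((130,167),(158,212)),B=((335,235),(350,287))).items():
    a=P(*c,.072);b=P(*s,.046);d=a-b; print(n,a,b,np.degrees(np.arctan2(d[1],d[0])),np.linalg.norm(d))
plan([(.49,.13,.22,102)],2)
E
```

```text
A [0.5224 0.3693] [0.4795 0.347 ] 27.466020619362688 0.04834976732105338
B [0.4494 0.1631] [0.3994 0.1515] 13.0615510833281 0.051327965087269965
T [-0.87, 0.07, -0.07] R [0.0, -0.45, -0.0] rows 4
T [-0.8, 0.08, 0.34] R [-0.0, -0.46, -0.0] rows 4
T [-0.55, 0.07, 0.67] R [-0.0, -0.45, -0.0] rows 4
T [-0.2, 0.08, 0.84] R [-0.0, -0.46, -0.0] rows 4
  -> at [0.4897 0.1298 0.2197]
```

Call:
{"op": "arm_command", "data": {"translation": [[-0.87,0.07,-0.07],[-0.87,0.07,-0.07],[-0.87,0.07,-0.07],[-0.87,0.07,-0.07]], "rotation": [[0,-0.45,0],[0,-0.45,0],[0,-0.45,0],[0,-0.45,0]], "grip": [-1,-1,-1,-1]}}

```text
time_s: 28.35
position: [0.4797, -0.0771, 0.2382]
tcp_rot: [[0.343, 0.0, 0.939], [-0.939, -0.0, 0.343], [0.0, -1.0, 0.0]]
force: [0.1, -0.5, 0.1]
opening: 1.007
```

Call:
{"op": "arm_command", "data": {"translation": [[-0.8,0.08,0.34],[-0.8,0.08,0.34],[-0.8,0.08,0.34],[-0.8,0.08,0.34]], "rotation": [[0,-0.46,0],[0,-0.46,0],[0,-0.46,0],[0,-0.46,0]], "grip": [-1,-1,-1,-1]}}

```text
time_s: 28.75
position: [0.4836, -0.008, 0.2318]
tcp_rot: [[0.739, 0.0, 0.674], [-0.674, -0.0, 0.739], [0.0, -1.0, 0.0]]
force: [0.1, -0.6, -0.3]
opening: 0.998
```

Call:
{"op": "arm_command", "data": {"translation": [[-0.55,0.07,0.67],[-0.55,0.07,0.67],[-0.55,0.07,0.67],[-0.55,0.07,0.67]], "rotation": [[0,-0.45,0],[0,-0.45,0],[0,-0.45,0],[0,-0.45,0]], "grip": [-1,-1,-1,-1]}}

```text
time_s: 29.15
position: [0.4874, 0.0611, 0.2262]
tcp_rot: [[0.964, 0.0, 0.267], [-0.267, -0.0, 0.964], [0.0, -1.0, -0.0]]
force: [0.4, -0.5, -0.1]
opening: 1.001
```

Call:
{"op": "arm_command", "data": {"translation": [[-0.2,0.08,0.84],[-0.2,0.08,0.84],[-0.2,0.08,0.84],[-0.2,0.08,0.84]], "rotation": [[0,-0.46,0],[0,-0.46,0],[0,-0.46,0],[0,-0.46,0]], "grip": [-1,-1,-1,-1]}}

```text
time_s: 29.55
position: [0.49, 0.13, 0.2197]
tcp_rot: [[0.978, 0.0, -0.209], [0.209, -0.0, 0.978], [0.0, -1.0, -0.0]]
force: [-0.4, -0.5, 0.4]
opening: 1.0
```

Call:
{"op": "arm_command", "data": {"translation": [[0.26,0,0.33],[0.26,0,0.33],[0.26,0,0.33],[0.26,0,0.33],[0.26,0,0.33]], "rotation": [[0,0,0],[0,0,0],[0,0,0],[0,0,0],[0,0,0]], "grip": [-1,-1,-1,-1,-1]}}

```text
time_s: 30.05
position: [0.504, 0.1594, 0.2197]
tcp_rot: [[0.978, -0.001, -0.209], [0.209, -0.0, 0.978], [-0.001, -1.0, -0.0]]
force: [0.4, 0.6, -0.4]
opening: 1.0
```

```bash
python3 - <<'E'
from h import *
st()
c=cap("wrist","w8")
for t,z in dict(valve_b_mid=.036,valve_b_stub=.046).items(): print(t,*spot(c,"wrist",t,z),sep="\n   ")
im=c["image"][0:230].copy(); cv2.imwrite("pics/w8c.png",cv2.resize(im[:,120:520],None,fx=2,fy=2,interpolation=cv2.INTER_CUBIC))
E
```

```text
30.05 [0.504  0.1594 0.2197] F [ 0.4  0.6 -0.4] op 1.0
[[0.978, -0.001, -0.209], [0.209, -0.0, 0.978], [-0.001, -1.0, -0.0]] [  5.4  23.   96.   -0.   61.  -96.6]
valve_b_mid
   (0.92, array([486., 229.]), array([0.5238, 0.3724, 0.036 ]))
valve_b_stub
   (0.66, array([132.6, 130.3]), array([ 0.4926, -0.0533,  0.046 ]))
   (0.64, array([477.4, 189.5]), array([0.4772, 0.3392, 0.046 ]))
```

View pics/w8c.png

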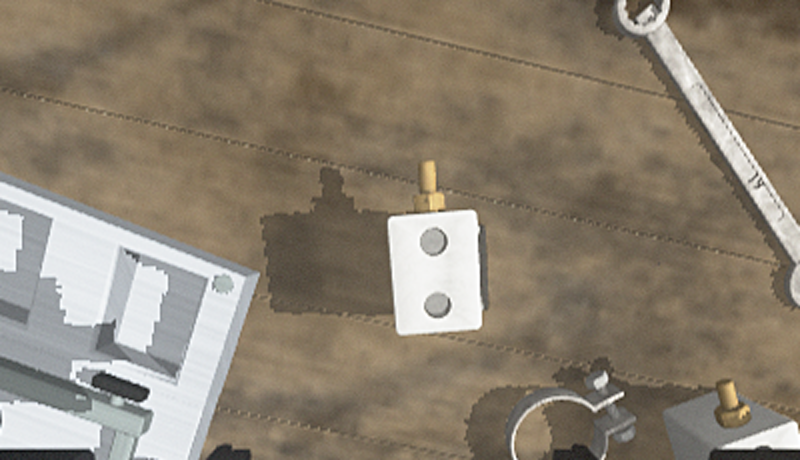

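```bash
cat > blk.py <<'E'
from h import *
def block(c,corn,z=.072):
    "corners px full image: order front-left,front-right,back-right,back-left in view with stub side first"
    W=np.array([pix2w(c,q,z)[:2] for q in corn]); m=W.mean(0)
    dy=(W[2]+W[3]-W[0]-W[1])/2; dx=(W[1]+W[2]-W[0]-W[3])/2
    return m,np.degrees(np.arctan2(dy[1],dy[0])),np.linalg.norm(dy),np.degrees(np.arctan2(dx[1],dx[0])),np.linalg.norm(dx)
def refine(c,corn):
    g=cv2.cvtColor(c["image"],cv2.COLOR_BGR2GRAY)
    p=np.array(corn,np.float32).reshape(-1,1,2)
    return cv2.cornerSubPix(g,p,(3,3),(-1,-1),(3,30,.01)).reshape(-1,2)
E
python3 - <<'E'
from blk import *
c=cap("wrist")
q=np.array([(388,217),(476,210),(483,327),(398,334)])/2+[120,0]
print(block(c,q)); r=refine(c,q); print(r.round(1).tolist(),block(c,r))
print("stub",pix2w(c,(120+428/2,80.5),.046))
E
```

```text
(array([0.45116249, 0.16718268]), np.float64(17.181937898441003), np.float64(0.05877208244220268), np.float64(106.65878419990968), np.float64(0.04407927316116758))
[[313.79998779296875, 107.80000305175781], [357.0, 104.5], [360.20001220703125, 162.5], [317.79998779296875, 165.8000030517578]] (array([0.45052102, 0.16602676]), np.float64(16.523919987811365), np.float64(0.058082957236745066), np.float64(106.45390370167219), np.float64(0.04359917505090698))
stub [0.39672249 0.15168973 0.046     ]
```

```bash
python3 - <<'E'
from h import *
plan([(.4515,.1665,.13,106.7),(.4515,.1665,.05,106.7)])
E
```

```text
T [-0.313, 0.561, 0.11] R [0.0, -0.038, -0.0] rows 2
T [-0.309, 0.562, 0.122] R [0.0, -0.038, -0.0] rows 2
  -> at [0.4515 0.1665 0.13  ]
T [-0.0, 1.0, 0.001] R [0.0, -0.0, -0.0] rows 2
  -> at [0.4515 0.1665 0.05  ]
```

Call:
{"op": "arm_command", "data": {"translation": [[-0.313,0.561,0.11],[-0.313,0.561,0.11]], "rotation": [[0,-0.038,0],[0,-0.038,0]], "grip": [-1,-1]}}

```text
time_s: 30.45
position: [0.4699, 0.163, 0.1709]
tcp_rot: [[0.968, -0.016, -0.25], [0.25, -0.002, 0.968], [-0.016, -1.0, 0.002]]
force: [-1.7, 1.0, -0.7]
opening: 1.0
```

Call:
{"op": "arm_command", "data": {"translation": [[-0.309,0.562,0.122],[-0.309,0.562,0.122],[-0.309,0.562,0.122],[-0.309,0.562,0.122]], "rotation": [[0,-0.038,0],[0,-0.038,0],[0,-0.038,0],[0,-0.038,0]], "grip": [-1,-1,-1,-1]}}

```text
time_s: 30.85
position: [0.4548, 0.167, 0.1315]
tcp_rot: [[0.958, 0.005, -0.287], [0.287, 0.0, 0.958], [0.005, -1.0, -0.001]]
force: [0.3, -0.2, 0.7]
opening: 1.002
```

Call:
{"op": "arm_command", "data": {"translation": [[0,0.4,0],[0,0.8,0],[0,1,0],[0,1,0],[0,1,0]], "rotation": [[0,0,0],[0,0,0],[0,0,0],[0,0,0],[0,0,0]], "grip": [-1,-1,-1,-1,-1]}}

```text
time_s: 31.35
position: [0.4539, 0.1669, 0.051]
tcp_rot: [[0.958, 0.003, -0.287], [0.287, 0.0, 0.958], [0.003, -1.0, -0.001]]
force: [0.1, 0.4, -0.5]
opening: 1.002
```

Call:
{"op": "arm_command", "data": {"translation": [[0,0,0],[0,0,0],[0,0,0],[0,0,0],[0,0,0]], "rotation": [[0,0,0],[0,0,0],[0,0,0],[0,0,0],[0,0,0]], "grip": [1,1,1,1,1]}}

```text
time_s: 31.85
position: [0.4518, 0.1669, 0.0502]
tcp_rot: [[0.958, 0.0, -0.288], [0.288, 0.0, 0.958], [0.0, -1.0, -0.0]]
force: [-0.5, -0.1, 0.3]
opening: 0.631
```

Call:
{"op": "arm_command", "data": {"translation": [[0,0,0],[0,0,0],[0,0,0],[0,0,0],[0,0,0]], "rotation": [[0,0,0],[0,0,0],[0,0,0],[0,0,0],[0,0,0]], "grip": [1,1,1,1,1]}}

```text
time_s: 32.35
position: [0.4518, 0.1667, 0.05]
tcp_rot: [[0.958, 0.0, -0.288], [0.288, -0.0, 0.958], [0.0, -1.0, -0.0]]
force: [0.3, -2.1, 2.3]
opening: 0.514
```

```bash
python3 - <<'E'
from h import *
plan([(.4518,.1667,.13,106.7),(.5118,.0119,.13,80.7),(.5118,.0119,.092,80.7)])
E
```

```text
T [0.0, -0.5, 0.0] R [0.0, 0.0, 0.0] rows 1
T [0.0, -0.5, 0.0] R [0.0, 0.001, 0.0] rows 1
  -> at [0.4518 0.1667 0.13  ]
T [0.054, 0.0, -0.69] R [0.0, 0.144, 0.0] rows 2
T [0.158, 0.0, -0.673] R [0.0, 0.144, 0.0] rows 2
T [0.257, 0.0, -0.642] R [0.0, 0.145, 0.0] rows 2
  -> at [0.5118 0.0119 0.13  ]
T [-0.0, 0.475, -0.0] R [0.0, -0.0, 0.0] rows 1
  -> at [0.5118 0.0119 0.092 ]
```

Call:
{"op": "arm_command", "data": {"translation": [[0,-0.3,0],[0,-0.7,0],[0,-1,0],[0,-1,0]], "rotation": [[0,0,0],[0,0,0],[0,0,0],[0,0,0]], "grip": [1,1,1,1]}}

```text
time_s: 32.75
position: [0.4531, 0.1674, 0.1318]
tcp_rot: [[0.958, 0.005, -0.288], [0.288, 0.001, 0.958], [0.005, -1.0, -0.0]]
force: [0.6, -1.0, -4.3]
opening: 0.516
```

Call:
{"op": "arm_command", "data": {"translation": [[0.03,0,-0.35],[0.054,0,-0.69],[0.054,0,-0.69]], "rotation": [[0,0.07,0],[0,0.144,0],[0,0.144,0]], "grip": [1,1,1]}}

```text
time_s: 33.05
position: [0.4725, 0.1131, 0.1284]
tcp_rot: [[0.991, -0.001, -0.137], [0.137, -0.001, 0.991], [-0.001, -1.0, -0.001]]
force: [0.4, -0.4, -5.0]
opening: 0.513
```

Call:
{"op": "arm_command", "data": {"translation": [[0.158,0,-0.673],[0.158,0,-0.673]], "rotation": [[0,0.144,0],[0,0.144,0]], "grip": [1,1]}}

```text
time_s: 33.25
position: [0.4941, 0.0606, 0.1286]
tcp_rot: [[1.0, 0.002, 0.014], [-0.014, -0.002, 1.0], [0.002, -1.0, -0.002]]
force: [0.5, -0.4, -4.2]
opening: 0.513
```

Call:
{"op": "arm_command", "data": {"translation": [[0.257,0,-0.642],[0.257,0,-0.642],[0.257,0,-0.642],[0.257,0,-0.642],[0.257,0,-0.642]], "rotation": [[0,0.145,0],[0,0.145,0],[0,0.145,0],[0,0.145,0],[0,0.145,0]], "grip": [1,1,1,1,1]}}

```text
time_s: 33.75
position: [0.5103, 0.0135, 0.1291]
tcp_rot: [[0.987, -0.003, 0.159], [-0.159, 0.001, 0.987], [-0.003, -1.0, 0.0]]
force: [-1.5, 0.4, -5.0]
opening: 0.512
```

```bash
python3 - <<'E'
from fit import *
st()
c=cap("wrist","w9")
b=fitfix(c,[.4973,-.0769,-.162,.0036]); print(b.x.round(4),b.cost)
plan([(.5118,.0119,.092,80.7)])
E
```

```text
33.75 [0.5103 0.0135 0.1291] F [-1.5  0.4 -5. ] op 0.512
[[0.987, -0.003, 0.159], [-0.159, 0.001, 0.987], [-0.003, -1.0, 0.0]] [-11.1  29.6 103.4   0.   47.2 -91.9]
[ 0.4868 -0.0767 -0.1606  0.0022] 719.3823815584183
T [0.019, 0.468, -0.017] R [-0.0, 0.003, -0.002] rows 1
  -> at [0.5118 0.0119 0.092 ]
```

```bash
python3 - <<'E'
from fit import *
c=cap("wrist"); im=c["image"].copy()
im=cv2.resize(im[0:300,120:520],(800,600))
for (x,y,yaw,dz),col in (((.4973,-.0769,-.1618,.0036),(0,0,255)),):
  for p in model():
    W=[x+np.cos(yaw)*p[0]-np.sin(yaw)*p[1],y+np.sin(yaw)*p[0]+np.cos(yaw)*p[1],p[2]-dz]
    u=w2pix(c,W); cv2.circle(im,tuple(((u-[120,0])*2).astype(int)),1,col,-1)
cv2.imwrite("pics/ov9.png",im)
E
```

```text
(no output)
```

View pics/ov9.png

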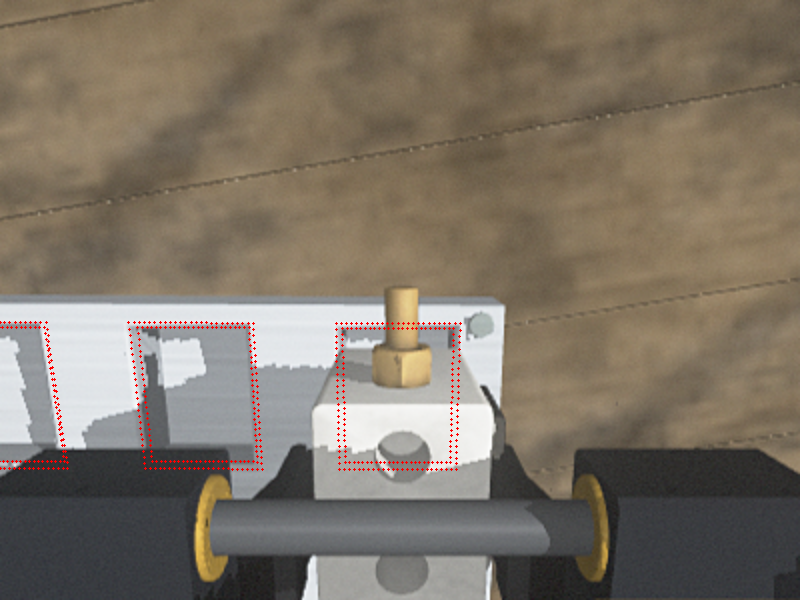

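Call:
{"op": "arm_command", "data": {"translation": [[0,0.3,0],[0,0.475,0],[0,0.475,0],[0,0.475,0]], "rotation": [[0,0,0],[0,0,0],[0,0,0],[0,0,0]], "grip": [1,1,1,1]}}

```text
time_s: 34.25
position: [0.5117, 0.0127, 0.092]
tcp_rot: [[0.987, -0.0, 0.16], [-0.16, 0.0, 0.987], [-0.0, -1.0, 0.0]]
force: [0.4, -0.6, -4.1]
opening: 0.516
```

Call:
{"op": "arm_command", "data": {"translation": [[0,0.05,0],[0,0.1,0],[0,0.1,0]], "rotation": [[0,0,0],[0,0,0],[0,0,0]], "grip": [1,1,1]}}

```text
time_s: 34.55
position: [0.5117, 0.0122, 0.0839]
tcp_rot: [[0.987, -0.0, 0.161], [-0.161, 0.0, 0.987], [-0.0, -1.0, -0.0]]
force: [0.4, 0.3, -4.0]
opening: 0.515
```

Call:
{"op": "arm_command", "data": {"translation": [[0,0.05,0],[0,0.07,0],[0,0.07,0]], "rotation": [[0,0,0],[0,0,0],[0,0,0]], "grip": [1,1,1]}}

```text
time_s: 34.85
position: [0.5116, 0.0121, 0.078]
tcp_rot: [[0.987, -0.001, 0.161], [-0.161, 0.0, 0.987], [-0.001, -1.0, 0.0]]
force: [-1.1, 0.8, -3.2]
opening: 0.513
```

Call:
{"op": "arm_command", "data": {"translation": [[0,0.04,0],[0,0.08,0],[0,0.08,0]], "rotation": [[0,0,0],[0,0,0],[0,0,0]], "grip": [1,1,1]}}

```text
time_s: 35.15
position: [0.5115, 0.0122, 0.0714]
tcp_rot: [[0.987, -0.001, 0.161], [-0.161, 0.0, 0.987], [-0.001, -1.0, 0.0]]
force: [-0.2, -0.7, -4.1]
opening: 0.516
```

Call:
{"op": "arm_command", "data": {"translation": [[0,0.06,0],[0,0.12,0],[0,0.17,0],[0,0.17,0]], "rotation": [[0,0,0],[0,0,0],[0,0,0],[0,0,0]], "grip": [1,1,1,1]}}

```text
time_s: 35.55
position: [0.5113, 0.0122, 0.0575]
tcp_rot: [[0.987, -0.002, 0.161], [-0.161, 0.0, 0.987], [-0.002, -1.0, 0.0]]
force: [-0.8, 0.2, -4.8]
opening: 0.515
```

Call:
{"op": "arm_command", "data": {"translation": [[0,0.02,0],[0,0.03,0],[0,0.03,0]], "rotation": [[0,0,0],[0,0,0],[0,0,0]], "grip": [1,1,1]}}

```text
time_s: 35.85
position: [0.5119, 0.0121, 0.056]
tcp_rot: [[0.987, 0.0, 0.161], [-0.161, -0.0, 0.987], [0.0, -1.0, -0.0]]
force: [0.5, -0.3, -4.3]
opening: 0.512
```

Call:
{"op": "arm_command", "data": {"translation": [[0,0.02,0],[0,0.02,0],[0,0.02,0]], "rotation": [[0,0,0],[0,0,0],[0,0,0]], "grip": [1,1,1]}}

```text
time_s: 36.15
position: [0.512, 0.0119, 0.0558]
tcp_rot: [[0.987, 0.001, 0.161], [-0.161, -0.0, 0.987], [0.001, -1.0, -0.0]]
force: [-2.8, -1.9, 9.1]
opening: 0.515
```

Call:
{"op": "arm_command", "data": {"translation": [[0,0.02,0],[0,0.02,0],[0,0.02,0]], "rotation": [[0,0,0],[0,0,0],[0,0,0]], "grip": [1,1,1]}}

```text
time_s: 36.45
position: [0.5119, 0.0115, 0.0555]
tcp_rot: [[0.987, 0.001, 0.161], [-0.161, -0.001, 0.987], [0.001, -1.0, -0.001]]
force: [-5.4, -2.2, 18.8]
opening: 0.514
```

Call:
{"op": "arm_command", "data": {"translation": [[0,-0.04,0],[0,-0.04,0],[0,-0.04,0],[0,-0.04,0],[0,-0.04,0]], "rotation": [[0,0,0],[0,0,0],[0,0,0],[0,0,0],[0,0,0]], "grip": [-0.6,-0.6,-0.6,-0.6,-0.6]}}

```text
time_s: 36.95
position: [0.5118, 0.0122, 0.0556]
tcp_rot: [[0.987, -0.0, 0.161], [-0.161, 0.0, 0.987], [-0.0, -1.0, 0.0]]
force: [-0.6, 0.4, 0.0]
opening: 0.787
```

Call:
{"op": "arm_command", "data": {"translation": [[0,-0.2,0],[0,-0.6,0],[0,-1,0],[0,-1,0],[0,-1,0]], "rotation": [[0,0,0],[0,0,0],[0,0,0],[0,0,0],[0,0,0]], "grip": [-0.6,-0.6,-0.6,-0.6,-0.6]}}

```text
time_s: 37.45
position: [0.5121, 0.0121, 0.1362]
tcp_rot: [[0.987, 0.001, 0.161], [-0.161, -0.0, 0.987], [0.001, -1.0, -0.0]]
force: [0.0, 1.1, 0.1]
opening: 0.8
```

```bash
python3 - <<'E'
from h import *
st()
plan([(.567,.392,.22,117)],2)
E
```

```text
37.45 [0.5121 0.0121 0.1362] F [0.  1.1 0.1] op 0.8
[[0.987, 0.001, 0.161], [-0.161, -0.0, 0.987], [0.001, -1.0, -0.0]] [-11.2  28.9 103.    0.   48.  -91.9]
T [-0.02, -0.21, 0.96] R [0.0, -0.12, 0.0] rows 2
T [0.1, -0.21, 0.95] R [0.0, -0.12, 0.0] rows 2
T [0.22, -0.21, 0.93] R [0.0, -0.12, 0.0] rows 2
T [0.34, -0.21, 0.9] R [0.0, -0.12, 0.0] rows 2
T [0.46, -0.21, 0.85] R [0.0, -0.12, 0.0] rows 2
  -> at [0.5674 0.3921 0.2202]
```

Call:
{"op": "arm_command", "data": {"translation": [[-0.02,-0.21,0.96],[-0.02,-0.21,0.96]], "rotation": [[0,-0.12,0],[0,-0.12,0]], "grip": [-1,-1]}}

```text
time_s: 37.65
position: [0.5219, 0.0894, 0.1515]
tcp_rot: [[0.999, -0.003, 0.036], [-0.036, 0.001, 0.999], [-0.003, -1.0, 0.001]]
force: [0.3, 0.1, -0.0]
opening: 0.903
```

Call:
{"op": "arm_command", "data": {"translation": [[0.1,-0.21,0.95],[0.1,-0.21,0.95]], "rotation": [[0,-0.12,0],[0,-0.12,0]], "grip": [-1,-1]}}

```text
time_s: 37.85
position: [0.5328, 0.1664, 0.1683]
tcp_rot: [[0.996, -0.002, -0.093], [0.093, 0.001, 0.996], [-0.002, -1.0, 0.001]]
force: [0.7, -0.9, -0.7]
opening: 0.983
```

Call:
{"op": "arm_command", "data": {"translation": [[0.22,-0.21,0.93],[0.22,-0.21,0.93]], "rotation": [[0,-0.12,0],[0,-0.12,0]], "grip": [-1,-1]}}

```text
time_s: 38.05
position: [0.5437, 0.2424, 0.185]
tcp_rot: [[0.976, -0.002, -0.217], [0.217, 0.0, 0.976], [-0.002, -1.0, 0.001]]
force: [0.8, -0.9, -0.1]
opening: 1.0
```

Call:
{"op": "arm_command", "data": {"translation": [[0.34,-0.21,0.9],[0.34,-0.21,0.9]], "rotation": [[0,-0.12,0],[0,-0.12,0]], "grip": [-1,-1]}}

```text
time_s: 38.25
position: [0.5548, 0.3186, 0.2016]
tcp_rot: [[0.941, -0.002, -0.338], [0.338, 0.0, 0.941], [-0.002, -1.0, 0.001]]
force: [0.8, -1.1, -0.2]
opening: 1.0
```

Call:
{"op": "arm_command", "data": {"translation": [[0.46,-0.21,0.85],[0.46,-0.21,0.85],[0.46,-0.21,0.85],[0.46,-0.21,0.85],[0.46,-0.21,0.85]], "rotation": [[0,-0.12,0],[0,-0.12,0],[0,-0.12,0],[0,-0.12,0],[0,-0.12,0]], "grip": [-1,-1,-1,-1,-1]}}

```text
time_s: 38.75
position: [0.5663, 0.3906, 0.2179]
tcp_rot: [[0.893, -0.004, -0.449], [0.449, -0.002, 0.893], [-0.004, -1.0, -0.0]]
force: [-0.1, 0.7, 0.2]
opening: 0.993
```

```bash
python3 - <<'E'
from h import *
st()
c=cap("wrist","w10")
for t,z in dict(valve_b_mid=.036,valve_b_stub=.046,pipe_clamp=0).items(): print(t,*spot(c,"wrist",t,z),sep="\n   ")
hsv=cv2.cvtColor(c["image"],cv2.COLOR_BGR2HSV); m=((hsv[...,1]<45)&(hsv[...,2]>150)).astype(np.uint8)*255; m[225:]=0
m=cv2.morphologyEx(m,cv2.MORPH_CLOSE,np.ones((9,9)))
for k in sorted(cv2.findContours(m,0,2)[0],key=cv2.contourArea)[::-1][:3]:
    print(cv2.contourArea(k),cv2.minAreaRect(k),cv2.boxPoints(cv2.minAreaRect(k)).round(1).tolist(), cv2.approxPolyDP(k,4,True).reshape(-1,2).tolist())
t=cap("top"); 
E
```

```text
38.75 [0.5663 0.3906 0.2179] F [-0.1  0.7  0.2] op 0.993
[[0.893, -0.004, -0.449], [0.449, -0.002, 0.893], [-0.004, -1.0, -0.0]] [ 25.3  35.6  72.2  -0.   72.4 -91.4]
valve_b_mid
   (0.83, array([331.8,  98.4]), array([0.4801, 0.3619, 0.036 ]))
valve_b_stub
   (0.94, array([317.7,  45.3]), array([0.4413, 0.3254, 0.046 ]))
pipe_clamp
   (0.81, array([246.6, 110.9]), array([0.5375, 0.2758, 0.    ]))
4011.5 ((37.49999237060547, 46.99999237060547), (74.99998474121094, 93.99998474121094), 0.0) [[0.0, 94.0], [0.0, 0.0], [75.0, 0.0], [75.0, 94.0]] [[75, 0], [0, 0], [0, 94], [13, 63], [44, 65]]
2870.0 ((243.06051635742188, 107.30572509765625), (57.279762268066406, 67.77635192871094), 73.61045837402344) [[202.5, 89.4000015258789], [267.5, 70.30000305175781], [283.70001220703125, 125.19999694824219], [218.60000610351562, 144.3000030517578]] [[266, 79], [260, 88], [231, 81], [215, 90], [209, 111], [220, 131], [243, 137], [265, 121], [279, 119], [278, 106], [270, 105], [273, 89], [267, 88]]
2864.0 ((332.88458251953125, 97.5769271850586), (64.72687530517578, 47.88736343383789), 74.74488067626953) [[301.29998779296875, 72.69999694824219], [347.5, 60.099998474121094], [364.5, 122.5], [318.29998779296875, 135.10000610351562]] [[345, 61], [303, 75], [319, 134], [360, 123]]
```

```bash
python3 - <<'E'
from blk import *
c=cap("wrist")
q=np.array([(303,75),(345,61),(360,123),(319,134)],float)
print(block(c,q)); r=refine(c,q); print(r.round(1).tolist(),block(c,r))
for t,z in dict(valve_b_mid=.036,valve_b_stub=.046).items(): print(spot(c,"wrist",t,z))
m,yaw=block(c,q)[:2]; f=yaw+90
plan([(*m,.13,f),(*m,.05,f)])
E
```

```text
(array([0.48443439, 0.36273513]), np.float64(42.24581422931438), np.float64(0.059026240318969164), np.float64(132.65462448369914), np.float64(0.042451429709018454))
[[302.6000061035156, 72.69999694824219], [346.0, 59.599998474121094], [360.0, 121.19999694824219], [319.5, 132.5]] (array([0.48283852, 0.36221461]), np.float64(42.17583950535417), np.float64(0.05901821476790668), np.float64(132.1026694956767), np.float64(0.042776432472526334))
[(0.7, array([328.8,  97.6]), array([0.4824, 0.3595, 0.036 ]))]
[(0.85, array([318.1,  44.4]), array([0.4418, 0.326 , 0.046 ]))]
T [-0.545, 0.563, 0.072] R [0.0, -0.13, 0.0] rows 2
T [-0.529, 0.563, 0.145] R [0.0, -0.129, 0.0] rows 2
  -> at [0.4845 0.3627 0.13  ]
T [-0.0, 1.0, 0.0] R [0.0, -0.0, 0.0] rows 2
  -> at [0.4845 0.3627 0.05  ]
```

Call:
{"op": "arm_command", "data": {"translation": [[-0.55,0.563,0.072],[-0.55,0.563,0.072],[-0.55,0.563,0.072]], "rotation": [[0,-0.13,0],[0,-0.13,0],[0,-0.13,0]], "grip": [-1,-1,-1]}}

```text
time_s: 39.45
position: [0.5222, 0.3761, 0.1728]
tcp_rot: [[0.824, -0.006, -0.567], [0.567, -0.003, 0.824], [-0.007, -1.0, 0.001]]
force: [0.8, -0.1, 0.1]
opening: 1.0
```

Call:
{"op": "arm_command", "data": {"translation": [[-0.54,0.563,0.145],[-0.54,0.563,0.145],[-0.54,0.563,0.145],[-0.54,0.563,0.145],[-0.54,0.563,0.145]], "rotation": [[0,-0.129,0],[0,-0.129,0],[0,-0.129,0],[0,-0.129,0],[0,-0.129,0]], "grip": [-1,-1,-1,-1,-1]}}

```text
time_s: 39.95
position: [0.4864, 0.3637, 0.1317]
tcp_rot: [[0.74, 0.005, -0.672], [0.672, 0.003, 0.74], [0.006, -1.0, -0.002]]
force: [0.2, 0.0, 0.1]
opening: 1.003
```

```bash
python3 - <<'E'
from h import *
st()
plan([(.4835,.3625,.05,132.2)])
c=cap("wrist"); print(spot(c,"wrist","valve_b_mid",.036),spot(c,"wrist","valve_b_stub",.046))
E
```

```text
39.95 [0.4864 0.3637 0.1317] F [0.2 0.  0.1] op 1.003
[[0.74, 0.005, -0.672], [0.672, 0.003, 0.74], [0.006, -1.0, -0.002]] [  26.3   35.2   89.6   -0.    54.9 -106. ]
T [-0.022, 0.51, 0.007] R [0.001, 0.0, 0.003] rows 1
T [-0.02, 0.511, 0.007] R [0.001, 0.001, 0.003] rows 1
  -> at [0.4835 0.3625 0.05  ]
[(0.79, array([319.6, 191.2]), array([0.4824, 0.3603, 0.036 ]))] [(0.76, array([320.7, 129.9]), array([0.442 , 0.3249, 0.046 ]))]
```

Call:
{"op": "arm_command", "data": {"translation": [[0,0.4,0],[0,0.8,0],[0,1,0],[0,1,0],[0,1,0]], "rotation": [[0,0,0],[0,0,0],[0,0,0],[0,0,0],[0,0,0]], "grip": [-1,-1,-1,-1,-1]}}

```text
time_s: 40.6
position: [0.484, 0.3628, 0.0502]
tcp_rot: [[0.74, 0.001, -0.673], [0.673, 0.0, 0.74], [0.001, -1.0, -0.0]]
force: [1.0, -0.4, -1.3]
opening: 0.998
```

Call:
{"op": "arm_command", "data": {"translation": [[0,0,0],[0,0,0],[0,0,0],[0,0,0],[0,0,0]], "rotation": [[0,0,0],[0,0,0],[0,0,0],[0,0,0],[0,0,0]], "grip": [1,1,1,1,1]}}

```text
time_s: 41.1
position: [0.4833, 0.3625, 0.0502]
tcp_rot: [[0.74, 0.0, -0.673], [0.673, 0.0, 0.74], [0.0, -1.0, -0.0]]
force: [0.6, 0.2, -0.9]
opening: 0.632
```

Call:
{"op": "arm_command", "data": {"translation": [[0,0,0],[0,0,0],[0,0,0],[0,0,0],[0,0,0]], "rotation": [[0,0,0],[0,0,0],[0,0,0],[0,0,0],[0,0,0]], "grip": [1,1,1,1,1]}}

```text
time_s: 41.6
position: [0.4836, 0.3623, 0.05]
tcp_rot: [[0.74, 0.001, -0.673], [0.673, -0.0, 0.74], [0.0, -1.0, -0.001]]
force: [0.7, -1.2, 1.5]
opening: 0.517
```

```bash
python3 - <<'E'
from h import *
s=st(); p=s["position"]
plan([(p[0],p[1],.15,132.2),(.4828,-.1657,.15,80.7)])
E
```

```text
41.6 [0.4836 0.3623 0.05  ] F [ 0.7 -1.2  1.5] op 0.517
[[0.74, 0.001, -0.673], [0.673, -0.0, 0.74], [0.0, -1.0, -0.001]] [  26.3   42.    92.3   -0.    45.6 -106. ]
T [0.0, -0.625, -0.0] R [0.0, 0.001, 0.0] rows 2
T [0.0, -0.625, -0.001] R [0.0, 0.001, 0.0] rows 2
  -> at [0.4836 0.3623 0.15  ]
T [-0.888, 0.0, -0.977] R [0.0, 0.172, 0.0] rows 3
T [-0.559, 0.0, -0.896] R [0.0, 0.137, 0.0] rows 2
T [-0.425, 0.0, -0.967] R [0.0, 0.137, 0.0] rows 2
T [-0.211, 0.0, -0.763] R [0.0, 0.103, 0.0] rows 2
T [-0.128, 0.0, -0.781] R [0.0, 0.103, 0.0] rows 2
T [-0.043, 0.0, -0.791] R [0.0, 0.103, 0.0] rows 2
T [0.042, 0.001, -0.791] R [0.0, 0.103, 0.001] rows 2
  -> at [ 0.4828 -0.1657  0.15  ]
```

Call:
{"op": "arm_command", "data": {"translation": [[0,-0.3,0],[0,-0.625,0],[0,-0.625,0]], "rotation": [[0,0,0],[0,0,0],[0,0,0]], "grip": [1,1,1]}}

```text
time_s: 41.9
position: [0.4845, 0.3636, 0.1017]
tcp_rot: [[0.74, 0.004, -0.673], [0.673, 0.003, 0.74], [0.005, -1.0, -0.001]]
force: [1.4, -0.2, -5.0]
opening: 0.515
```

Call:
{"op": "arm_command", "data": {"translation": [[0,-0.625,0],[0,-0.625,0],[0,-0.625,0]], "rotation": [[0,0,0],[0,0,0],[0,0,0]], "grip": [1,1,1]}}

```text
time_s: 42.2
position: [0.4828, 0.3625, 0.1489]
tcp_rot: [[0.74, -0.001, -0.673], [0.673, -0.0, 0.74], [-0.001, -1.0, 0.0]]
force: [-0.3, -0.9, -5.5]
opening: 0.514
```

Call:
{"op": "arm_command", "data": {"translation": [[-0.4,0,-0.5],[-0.888,0,-0.977],[-0.888,0,-0.977]], "rotation": [[0,0.1,0],[0,0.172,0],[0,0.172,0]], "grip": [1,1,1]}}

```text
time_s: 42.5
position: [0.4791, 0.2514, 0.1467]
tcp_rot: [[0.851, -0.01, -0.526], [0.526, -0.005, 0.851], [-0.012, -1.0, 0.001]]
force: [-0.3, -0.4, -5.6]
opening: 0.515
```

Call:
{"op": "arm_command", "data": {"translation": [[-0.559,0,-0.896],[-0.559,0,-0.896]], "rotation": [[0,0.137,0],[0,0.137,0]], "grip": [1,1]}}

```text
time_s: 42.7
position: [0.4809, 0.1706, 0.1476]
tcp_rot: [[0.916, -0.005, -0.401], [0.401, -0.001, 0.916], [-0.005, -1.0, 0.001]]
force: [-0.4, 0.1, -5.2]
opening: 0.514
```

Call:
{"op": "arm_command", "data": {"translation": [[-0.425,0,-0.967],[-0.425,0,-0.967]], "rotation": [[0,0.137,0],[0,0.137,0]], "grip": [1,1]}}

```text
time_s: 42.9
position: [0.4812, 0.0859, 0.1478]
tcp_rot: [[0.964, -0.005, -0.265], [0.265, -0.0, 0.964], [-0.005, -1.0, 0.001]]
force: [0.3, 0.7, -5.6]
opening: 0.514
```

Call:
{"op": "arm_command", "data": {"translation": [[-0.211,0,-0.763],[-0.211,0,-0.763]], "rotation": [[0,0.103,0],[0,0.103,0]], "grip": [1,1]}}

```text
time_s: 43.1
position: [0.4824, 0.0209, 0.1481]
tcp_rot: [[0.988, -0.003, -0.157], [0.157, -0.001, 0.988], [-0.003, -1.0, -0.0]]
force: [1.3, 1.0, -4.6]
opening: 0.514
```

Call:
{"op": "arm_command", "data": {"translation": [[-0.128,0,-0.781],[-0.128,0,-0.781]], "rotation": [[0,0.103,0],[0,0.103,0]], "grip": [1,1]}}

```text
time_s: 43.3
position: [0.4833, -0.0419, 0.1485]
tcp_rot: [[0.999, -0.001, -0.052], [0.052, -0.001, 0.999], [-0.001, -1.0, -0.001]]
force: [0.8, -0.4, -4.8]
opening: 0.517
```

Call:
{"op": "arm_command", "data": {"translation": [[-0.043,0,-0.791],[-0.043,0,-0.791]], "rotation": [[0,0.103,0],[0,0.103,0]], "grip": [1,1]}}

```text
time_s: 43.5
position: [0.484, -0.1054, 0.1488]
tcp_rot: [[0.998, 0.0, 0.055], [-0.055, -0.001, 0.998], [0.0, -1.0, -0.001]]
force: [0.1, 0.3, -4.4]
opening: 0.512
```

Call:
{"op": "arm_command", "data": {"translation": [[0.042,0,-0.791],[0.042,0,-0.791],[0.042,0,-0.791],[0.042,0,-0.791],[0.042,0,-0.791]], "rotation": [[0,0.103,0],[0,0.103,0],[0,0.103,0],[0,0.103,0],[0,0.103,0]], "grip": [1,1,1,1,1]}}

```text
time_s: 44.0
position: [0.4826, -0.1635, 0.1491]
tcp_rot: [[0.987, -0.002, 0.158], [-0.158, 0.002, 0.987], [-0.003, -1.0, 0.002]]
force: [-0.5, 0.2, -6.0]
opening: 0.517
```

Call:
{"op": "arm_command", "data": {"translation": [[0,0,0],[0,0,0],[0,0,0]], "rotation": [[0,0,0],[0,0,0],[0,0,0]], "grip": [1,1,1]}}

```text
time_s: 44.3
position: [0.4836, -0.1648, 0.1499]
tcp_rot: [[0.987, 0.0, 0.159], [-0.159, 0.0, 0.987], [0.0, -1.0, 0.0]]
force: [-0.1, -0.6, -5.1]
opening: 0.517
```

```bash
python3 - <<'E'
from h import *
st(); plan([(.4828,-.1657,.085,80.7)])
E
```

```text
44.3 [ 0.4836 -0.1648  0.1499] F [-0.1 -0.6 -5.1] op 0.517
[[0.987, 0.0, 0.159], [-0.159, 0.0, 0.987], [0.0, -1.0, 0.0]] [ -31.4   27.6  102.5    0.    49.9 -112.3]
T [-0.008, 0.811, -0.012] R [-0.0, 0.003, 0.0] rows 2
  -> at [ 0.4828 -0.1657  0.085 ]
```

Call:
{"op": "arm_command", "data": {"translation": [[-0.008,0.4,-0.012],[-0.008,0.7,-0.012],[-0.008,0.81,-0.012],[-0.008,0.81,-0.012],[-0.008,0.81,-0.012]], "rotation": [[0,0.003,0],[0,0.003,0],[0,0.003,0],[0,0.003,0],[0,0.003,0]], "grip": [1,1,1,1,1]}}

```text
time_s: 44.8
position: [0.4834, -0.1667, 0.0856]
tcp_rot: [[0.987, 0.001, 0.163], [-0.163, -0.001, 0.987], [0.001, -1.0, -0.001]]
force: [1.2, -0.1, -5.1]
opening: 0.515
```

Call:
{"op": "arm_command", "data": {"translation": [[0,0.05,0],[0,0.07,0],[0,0.07,0]], "rotation": [[0,0,0],[0,0,0],[0,0,0]], "grip": [1,1,1]}}

```text
time_s: 45.1
position: [0.483, -0.1665, 0.0798]
tcp_rot: [[0.987, 0.001, 0.163], [-0.163, -0.0, 0.987], [0.001, -1.0, -0.0]]
force: [0.1, 0.2, -5.6]
opening: 0.512
```

Call:
{"op": "arm_command", "data": {"translation": [[0,0.04,0],[0,0.08,0],[0,0.08,0]], "rotation": [[0,0,0],[0,0,0],[0,0,0]], "grip": [1,1,1]}}

```text
time_s: 45.4
position: [0.4824, -0.1662, 0.0726]
tcp_rot: [[0.987, -0.001, 0.163], [-0.163, 0.0, 0.987], [-0.001, -1.0, 0.0]]
force: [-0.4, 0.0, -6.0]
opening: 0.513
```

Inside the pocket with no contact force; continuing to the floor.

Call:
{"op": "arm_command", "data": {"translation": [[0,0.06,0],[0,0.12,0],[0,0.18,0],[0,0.18,0]], "rotation": [[0,0,0],[0,0,0],[0,0,0],[0,0,0]], "grip": [1,1,1,1]}}

```text
time_s: 45.8
position: [0.4822, -0.1661, 0.0578]
tcp_rot: [[0.987, -0.002, 0.163], [-0.163, 0.001, 0.987], [-0.002, -1.0, 0.001]]
force: [-0.6, 0.3, -4.5]
opening: 0.512
```

Call:
{"op": "arm_command", "data": {"translation": [[0,0.03,0],[0,0.03,0],[0,0.03,0]], "rotation": [[0,0,0],[0,0,0],[0,0,0]], "grip": [1,1,1]}}

```text
time_s: 46.1
position: [0.4828, -0.1664, 0.0563]
tcp_rot: [[0.987, 0.0, 0.163], [-0.163, -0.0, 0.987], [0.0, -1.0, -0.0]]
force: [0.1, -0.2, -5.8]
opening: 0.514
```

Call:
{"op": "arm_command", "data": {"translation": [[0,0.02,0],[0,0.02,0],[0,0.02,0]], "rotation": [[0,0,0],[0,0,0],[0,0,0]], "grip": [1,1,1]}}

```text
time_s: 46.4
position: [0.4831, -0.1665, 0.0559]
tcp_rot: [[0.987, 0.001, 0.163], [-0.163, -0.001, 0.987], [0.001, -1.0, -0.0]]
force: [-0.9, 0.2, 5.7]
opening: 0.513
```

Call:
{"op": "arm_command", "data": {"translation": [[0,-0.02,0],[0,-0.02,0],[0,-0.02,0],[0,-0.02,0],[0,-0.02,0]], "rotation": [[0,0,0],[0,0,0],[0,0,0],[0,0,0],[0,0,0]], "grip": [-0.6,-0.6,-0.6,-0.6,-0.6]}}

```text
time_s: 46.9
position: [0.4828, -0.1664, 0.0562]
tcp_rot: [[0.987, 0.0, 0.163], [-0.163, -0.0, 0.987], [0.0, -1.0, -0.0]]
force: [0.4, 0.3, -0.3]
opening: 0.784
```

Call:
{"op": "arm_command", "data": {"translation": [[0,-0.2,0],[0,-0.6,0],[0,-1,0],[0,-1,0]], "rotation": [[0,0,0],[0,0,0],[0,0,0],[0,0,0]], "grip": [-0.4,-0.4,-0.4,-0.4]}}

```text
time_s: 47.3
position: [0.4853, -0.1678, 0.1397]
tcp_rot: [[0.987, 0.007, 0.163], [-0.163, -0.004, 0.987], [0.008, -1.0, -0.003]]
force: [0.8, -0.2, -0.2]
opening: 0.7
```

Call:
{"op": "arm_command", "data": {"translation": [[0,-0.8,0],[0,-0.8,0],[0,-0.8,0],[0,-0.8,0]], "rotation": [[0,0,0],[0,0,0],[0,0,0],[0,0,0]], "grip": [-0.4,-0.4,-0.4,-0.4]}}

```text
time_s: 47.7
position: [0.482, -0.166, 0.1993]
tcp_rot: [[0.987, -0.001, 0.163], [-0.163, 0.001, 0.987], [-0.002, -1.0, 0.001]]
force: [-0.0, -1.2, -0.3]
opening: 0.7
```

```bash
python3 - <<'E'
from h import *
st()
c=cap("wrist","w11")
for t,z in dict(knob_grip=.093,valve_b_mid=.042,valve_b_stub=.052).items(): print(t,*spot(c,"wrist",t,z),sep="\n   ")
x,y,w=.4973,-.0769,-.1618
for k in(0,2):
  a=(1-k)*.09; print("expect",[round(v,4) for v in (x-np.sin(w)*a,y+np.cos(w)*a)], "stub",[round(v,4) for v in (x-np.sin(w)*a-.056*np.cos(w),y+np.cos(w)*a-.056*np.sin(w))])
t=cap("top")
for th,z in dict(valve_b_mid=.036,valve_b_stub=.046,pliers_mid=.01).items(): print(th,*spot(t,"top",th,z,mn=.15),sep="\n   ")
s=cap("scene"); 
for th,z in dict(valve_b_mid=.042,valve_b_stub=.052).items(): print(th,*spot(s,"scene",th,z,mn=.15),sep="\n   ")
plan([(.594,-.0927,.15,80.7),(.594,-.0927,.083,80.7)])
E
```

```text
47.7 [ 0.482  -0.166   0.1993] F [-0.  -1.2 -0.3] op 0.7
[[0.987, -0.001, 0.163], [-0.163, 0.001, 0.987], [-0.002, -1.0, 0.001]] [ -31.6   23.2   99.8   -0.    57.  -112.2]
knob_grip
valve_b_mid
   (0.82, array([316.1, 182.8]), array([ 0.4808, -0.1706,  0.042 ]))
valve_b_stub
   (0.92, array([320.8, 130.8]), array([ 0.4264, -0.1565,  0.052 ]))
   (0.23, array([319.8, 182.5]), array([ 0.479 , -0.1662,  0.052 ]))
expect [np.float64(0.5118), np.float64(0.0119)] stub [np.float64(0.4565), np.float64(0.0209)]
expect [np.float64(0.4828), np.float64(-0.1657)] stub [np.float64(0.4275), np.float64(-0.1567)]
valve_b_mid
   (0.41, array([378.2, 217.1]), array([ 0.4799, -0.1578,  0.036 ]))
valve_b_stub
pliers_mid
   (0.65, array([457.6, 200.3]), array([ 0.5298, -0.4097,  0.01  ]))
valve_b_mid
   (0.71, array([334.2, 170.9]), array([ 0.4962, -0.1507,  0.042 ]))
valve_b_stub
   (0.97, array([353.3, 161.1]), array([ 0.4278, -0.1703,  0.052 ]))
T [0.611, 0.313, 0.567] R [-0.0, -0.001, -0.0] rows 2
T [0.613, 0.312, 0.567] R [-0.0, -0.0, -0.0] rows 2
  -> at [ 0.594  -0.0927  0.15  ]
T [-0.0, 0.838, 0.0] R [-0.0, -0.0, -0.0] rows 2
  -> at [ 0.594  -0.0927  0.083 ]
```

Call:
{"op": "arm_command", "data": {"translation": [[0.611,0.313,0.567],[0.611,0.313,0.567],[0.611,0.313,0.567]], "rotation": [[0,0,0],[0,0,0],[0,0,0]], "grip": [-0.4,-0.4,-0.4]}}

```text
time_s: 48.55
position: [0.5397, -0.1283, 0.1742]
tcp_rot: [[0.987, -0.0, 0.16], [-0.16, 0.001, 0.987], [-0.0, -1.0, 0.001]]
force: [-0.7, -0.0, 0.3]
opening: 0.699
```

Call:
{"op": "arm_command", "data": {"translation": [[0.613,0.312,0.567],[0.613,0.312,0.567],[0.613,0.312,0.567],[0.613,0.312,0.567],[0.613,0.312,0.567]], "rotation": [[0,0,0],[0,0,0],[0,0,0],[0,0,0],[0,0,0]], "grip": [-0.4,-0.4,-0.4,-0.4,-0.4]}}

```text
time_s: 49.05
position: [0.593, -0.0937, 0.1508]
tcp_rot: [[0.987, -0.001, 0.164], [-0.164, -0.0, 0.987], [-0.001, -1.0, -0.0]]
force: [-0.4, -0.6, 0.4]
opening: 0.697
```

```bash
python3 - <<'E'
from h import *
st(); c=cap("wrist","w12"); print(spot(c,"wrist","knob_grip",.093))
plan([(.594,-.0927,.083,80.7)])
E
```

```text
49.05 [ 0.593  -0.0937  0.1508] F [-0.4 -0.6  0.4] op 0.697
[[0.987, -0.001, 0.164], [-0.164, -0.0, 0.987], [-0.001, -1.0, -0.0]] [ -19.6   33.4   89.6   -0.    57.1 -100.2]
[(0.81, array([318.1, 210.6]), array([ 0.5922, -0.0955,  0.093 ]))]
T [0.006, 0.849, 0.014] R [0.0, -0.002, 0.0] rows 2
  -> at [ 0.594  -0.0927  0.083 ]
```

Call:
{"op": "arm_command", "data": {"translation": [[0.006,0.4,0.01],[0.006,0.7,0.01],[0.006,0.84,0.01],[0.006,0.84,0.01]], "rotation": [[0,0,0],[0,0,0],[0,0,0],[0,0,0]], "grip": [-0.4,-0.4,-0.4,-0.4]}}

```text
time_s: 49.55
position: [0.5933, -0.0922, 0.0818]
tcp_rot: [[0.987, -0.003, 0.164], [-0.164, 0.001, 0.987], [-0.003, -1.0, 0.001]]
force: [-0.3, -0.2, 0.0]
opening: 0.699
```

Call:
{"op": "arm_command", "data": {"translation": [[0,0,0],[0,0,0],[0,0,0],[0,0,0],[0,0,0]], "rotation": [[0,0,0],[0,0,0],[0,0,0],[0,0,0],[0,0,0]], "grip": [1,1,1,1,1]}}

```text
time_s: 50.05
position: [0.595, -0.0921, 0.0835]
tcp_rot: [[0.987, 0.001, 0.163], [-0.163, -0.0, 0.987], [0.001, -1.0, -0.0]]
force: [0.4, 0.2, 0.6]
opening: 0.331
```

Call:
{"op": "arm_command", "data": {"translation": [[0,0,0],[0,0,0],[0,0,0],[0,0,0],[0,0,0]], "rotation": [[0,0,0],[0,0,0],[0,0,0],[0,0,0],[0,0,0]], "grip": [1,1,1,1,1]}}

```text
time_s: 50.55
position: [0.5945, -0.0937, 0.0832]
tcp_rot: [[0.987, -0.0, 0.162], [-0.162, -0.002, 0.987], [0.0, -1.0, -0.002]]
force: [-2.5, -4.9, 0.6]
opening: 0.155
```

Call:
{"op": "arm_command", "data": {"translation": [[0,0.03,0],[0,0.06,0],[0,0.09,0],[0,0.12,0],[0,0.12,0]], "rotation": [[0,0,0],[0,0,0],[0,0,0],[0,0,0],[0,0,0]], "grip": [1,1,1,1,1]}}

```text
time_s: 51.05
position: [0.5946, -0.0937, 0.0744]
tcp_rot: [[0.987, -0.0, 0.162], [-0.162, -0.002, 0.987], [0.0, -1.0, -0.002]]
force: [-3.4, -5.1, 7.7]
opening: 0.159
```

Call:
{"op": "arm_command", "data": {"translation": [[-0.005,0,-0.02],[-0.005,0,-0.02],[-0.005,0,-0.02],[-0.005,0,-0.02],[-0.005,0,-0.02]], "rotation": [[0,0.1,0],[0,0.2,0],[0,0.3,0],[0,0.4,0],[0,0.5,0]], "grip": [1,1,1,1,1]}}

```text
time_s: 51.55
position: [0.5946, -0.0939, 0.0748]
tcp_rot: [[0.771, 0.001, 0.637], [-0.637, -0.001, 0.771], [0.001, -1.0, 0.0]]
force: [-1.1, -0.9, 7.3]
opening: 0.159
```

Call:
{"op": "arm_command", "data": {"translation": [[0,0,0],[0,0,0],[0,0,0],[0,0,0],[0,0,0]], "rotation": [[0,0.1,0],[0,0.2,0],[0,0.3,0],[0,0.4,0],[0,0.5,0]], "grip": [1,1,1,1,1]}}

```text
time_s: 52.05
position: [0.5946, -0.0939, 0.0748]
tcp_rot: [[0.349, 0.001, 0.937], [-0.937, -0.001, 0.349], [0.001, -1.0, 0.001]]
force: [-2.6, -1.1, 7.9]
opening: 0.16
```

```bash
python3 - <<'E'
from h import *
s=st(); print(np.round(s["moment"],2))
E
```

```text
52.05 [ 0.5946 -0.0939  0.0748] F [-2.6 -1.1  7.9] op 0.16
[[0.349, 0.001, 0.937], [-0.937, -0.001, 0.349], [0.001, -1.0, 0.001]] [-19.6  39.7  92.1  -0.   48.1 -40. ]
[-0.19  0.27  0.11]
```

Call:
{"op": "arm_command", "data": {"translation": [[0,0,0],[0,0,0],[0,0,0],[0,0,0],[0,0,0]], "rotation": [[0,0.13,0],[0,0.26,0],[0,0.39,0],[0,0.52,0],[0,0.65,0]], "grip": [1,1,1,1,1]}}

```text
time_s: 52.55
position: [0.5946, -0.0939, 0.0749]
tcp_rot: [[-0.32, 0.001, 0.947], [-0.947, -0.001, -0.32], [0.0, -1.0, 0.002]]
force: [-2.8, -1.0, 7.8]
opening: 0.158
```

Call:
{"op": "arm_command", "data": {"translation": [[0,0,0],[0,0,0],[0,0,0],[0,0,0],[0,0,0]], "rotation": [[0,0.13,0],[0,0.26,0],[0,0.39,0],[0,0.52,0],[0,0.65,0]], "grip": [1,1,1,1,1]}}

```text
time_s: 53.05
position: [0.5945, -0.094, 0.0748]
tcp_rot: [[-0.845, 0.001, 0.535], [-0.535, -0.001, -0.845], [-0.0, -1.0, 0.001]]
force: [-2.1, -0.5, 7.7]
opening: 0.16
```

Call:
{"op": "arm_command", "data": {"translation": [[0,0,0],[0,0,0],[0,0,0],[0,0,0],[0,0,0]], "rotation": [[0,0.13,0],[0,0.26,0],[0,0.39,0],[0,0.52,0],[0,0.65,0]], "grip": [1,1,1,1,1]}}

```text
time_s: 53.55
position: [0.5945, -0.094, 0.0748]
tcp_rot: [[-0.993, 0.001, -0.116], [0.116, -0.001, -0.993], [-0.001, -1.0, 0.001]]
force: [-1.6, -1.3, 7.7]
opening: 0.154
```

Call:
{"op": "arm_command", "data": {"translation": [[0,0,0],[0,0,0],[0,0,0],[0,0,0],[0,0,0]], "rotation": [[0,0.13,0],[0,0.26,0],[0,0.39,0],[0,0.52,0],[0,0.65,0]], "grip": [1,1,1,1,1]}}

```text
time_s: 54.05
position: [0.5944, -0.0939, 0.0748]
tcp_rot: [[-0.699, 0.001, -0.715], [0.715, -0.001, -0.699], [-0.001, -1.0, -0.0]]
force: [-1.4, -1.6, 7.6]
opening: 0.154
```

Call:
{"op": "arm_command", "data": {"translation": [[0,0,0],[0,0,0],[0,0,0],[0,0,0],[0,0,0]], "rotation": [[0,0.13,0],[0,0.26,0],[0,0.39,0],[0,0.52,0],[0,0.6,0]], "grip": [1,1,1,1,1]}}

```text
time_s: 54.55
position: [0.5944, -0.0939, 0.0748]
tcp_rot: [[-0.147, 0.001, -0.989], [0.989, -0.001, -0.147], [-0.001, -1.0, -0.001]]
force: [-2.2, -0.5, 7.0]
opening: 0.162
```

```bash
python3 - <<'E'
from h import *
s=st(); print(np.round(s["moment"],2))
E
```

```text
54.55 [ 0.5944 -0.0939  0.0748] F [-2.2 -0.5  7. ] op 0.162
[[-0.147, 0.001, -0.989], [0.989, -0.001, -0.147], [-0.001, -1.0, -0.001]] [-19.6  39.7  92.2  -0.   48.1 152. ]
[-0.03  0.55  0.06]
```

Call:
{"op": "arm_command", "data": {"translation": [[0,0,0],[0,0,0],[0,0,0],[0,0,0],[0,0,0]], "rotation": [[0,0,0],[0,0,0],[0,0,0],[0,0,0],[0,0,0]], "grip": [-0.2,-0.2,-0.2,-0.2,-0.2]}}

```text
time_s: 55.05
position: [0.5939, -0.0935, 0.0732]
tcp_rot: [[-0.15, -0.0, -0.989], [0.989, 0.0, -0.15], [0.0, -1.0, 0.0]]
force: [-0.4, -0.1, -0.4]
opening: 0.525
```

Call:
{"op": "arm_command", "data": {"translation": [[0,-0.2,0],[0,-0.5,0],[0,-0.5,0],[0,-0.5,0]], "rotation": [[0,0,0],[0,0,0],[0,0,0],[0,0,0]], "grip": [-0.2,-0.2,-0.2,-0.2]}}

```text
time_s: 55.45
position: [0.5943, -0.0937, 0.1136]
tcp_rot: [[-0.15, 0.001, -0.989], [0.989, -0.0, -0.15], [-0.0, -1.0, -0.001]]
force: [-0.2, -0.7, -0.3]
opening: 0.6
```

Call:
{"op": "arm_command", "data": {"translation": [[0,0,0],[0,0,0],[0,0,0],[0,0,0],[0,0,0]], "rotation": [[0,-0.6,0],[0,-0.6,0],[0,-0.6,0],[0,-0.6,0],[0,-0.6,0]], "grip": [-0.2,-0.2,-0.2,-0.2,-0.2]}}

```text
time_s: 55.95
position: [0.5932, -0.0933, 0.1121]
tcp_rot: [[-0.703, -0.002, -0.711], [0.711, 0.001, -0.703], [0.002, -1.0, 0.001]]
force: [-1.0, -0.1, -0.0]
opening: 0.601
```

Call:
{"op": "arm_command", "data": {"translation": [[0,0,0],[0,0,0],[0,0,0],[0,0,0],[0,0,0]], "rotation": [[0,-0.6,0],[0,-0.6,0],[0,-0.6,0],[0,-0.6,0],[0,-0.6,0]], "grip": [-0.2,-0.2,-0.2,-0.2,-0.2]}}

```text
time_s: 56.45
position: [0.5935, -0.0934, 0.1126]
tcp_rot: [[-0.987, -0.002, -0.164], [0.164, 0.001, -0.987], [0.002, -1.0, -0.0]]
force: [-0.2, -1.1, 0.8]
opening: 0.601
```

Call:
{"op": "arm_command", "data": {"translation": [[0,0,0],[0,0,0],[0,0,0],[0,0,0],[0,0,0]], "rotation": [[0,-0.6,0],[0,-0.6,0],[0,-0.6,0],[0,-0.6,0],[0,-0.6,0]], "grip": [-0.2,-0.2,-0.2,-0.2,-0.2]}}

```text
time_s: 56.95
position: [0.5937, -0.0935, 0.1129]
tcp_rot: [[-0.895, -0.001, 0.446], [-0.446, 0.0, -0.895], [0.001, -1.0, -0.001]]
force: [0.7, 0.3, 0.3]
opening: 0.597
```

Call:
{"op": "arm_command", "data": {"translation": [[0,0,0],[0,0,0],[0,0,0],[0,0,0],[0,0,0]], "rotation": [[0,-0.6,0],[0,-0.6,0],[0,-0.6,0],[0,-0.6,0],[0,-0.6,0]], "grip": [-0.2,-0.2,-0.2,-0.2,-0.2]}}

```text
time_s: 57.45
position: [0.5939, -0.0935, 0.1131]
tcp_rot: [[-0.462, -0.001, 0.887], [-0.887, 0.0, -0.462], [0.0, -1.0, -0.001]]
force: [0.1, -0.2, -0.3]
opening: 0.601
```

Call:
{"op": "arm_command", "data": {"translation": [[0,0,0],[0,0,0],[0,0,0],[0,0,0],[0,0,0]], "rotation": [[0,-0.6,0],[0,-0.6,0],[0,-0.6,0],[0,-0.6,0],[0,-0.6,0]], "grip": [-0.2,-0.2,-0.2,-0.2,-0.2]}}

```text
time_s: 57.95
position: [0.5939, -0.0936, 0.1132]
tcp_rot: [[0.147, -0.0, 0.989], [-0.989, 0.0, 0.147], [-0.0, -1.0, -0.0]]
force: [-0.4, 0.4, -0.5]
opening: 0.599
```

Call:
{"op": "arm_command", "data": {"translation": [[0,0,0],[0,0,0],[0,0,0]], "rotation": [[0,0,0],[0,0,0],[0,0,0]], "grip": [-0.2,-0.2,-0.2]}}

```text
time_s: 58.25
position: [0.5941, -0.0936, 0.1134]
tcp_rot: [[0.148, 0.0, 0.989], [-0.989, 0.0, 0.148], [-0.0, -1.0, 0.0]]
force: [-0.2, -0.6, -0.1]
opening: 0.605
```

```bash
python3 - <<'E'
from h import *
s=st(); c=cap("wrist","w13"); print(spot(c,"wrist","knob_grip",.087))
z=np.array(s["tcp_rot"])[:,2]; f=np.degrees(np.arctan2(z[1],z[0])); print(f)
plan([(.5944,-.094,.0785,f)])
cv2.imwrite("pics/k13.png",cv2.resize(c["image"][100:260,220:420],(800,600)) if 0 else c["image"])
E
```

```text
58.25 [ 0.5941 -0.0936  0.1134] F [-0.2 -0.6 -0.1] op 0.605
[[0.148, 0.0, 0.989], [-0.989, 0.0, 0.148], [-0.0, -1.0, 0.0]] [-19.6  36.4  90.9   0.   52.7 -28.1]
[(0.71, array([321.7, 223.9]), array([ 0.5936, -0.0935,  0.087 ]))]
8.492448821051836
T [0.005, 0.437, 0.003] R [-0.0, 0.001, 0.0] rows 1
  -> at [ 0.5944 -0.094   0.0785]
```

View pics/k13.png

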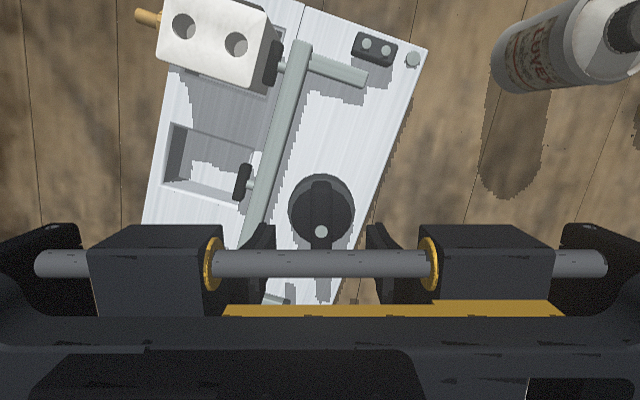

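Call:
{"op": "arm_command", "data": {"translation": [[0,0.2,0],[0,0.43,0],[0,0.43,0],[0,0.43,0]], "rotation": [[0,0,0],[0,0,0],[0,0,0],[0,0,0]], "grip": [-0.2,-0.2,-0.2,-0.2]}}

```text
time_s: 58.75
position: [0.594, -0.0936, 0.079]
tcp_rot: [[0.149, -0.001, 0.989], [-0.989, 0.0, 0.149], [-0.0, -1.0, -0.001]]
force: [0.2, 0.8, -0.7]
opening: 0.594
```

Call:
{"op": "arm_command", "data": {"translation": [[0,0,0],[0,0,0],[0,0,0],[0,0,0],[0,0,0]], "rotation": [[0,0,0],[0,0,0],[0,0,0],[0,0,0],[0,0,0]], "grip": [1,1,1,1,1]}}

```text
time_s: 59.25
position: [0.5942, -0.0936, 0.0793]
tcp_rot: [[0.15, 0.0, 0.989], [-0.989, -0.0, 0.15], [0.0, -1.0, 0.0]]
force: [0.2, -0.6, -0.4]
opening: 0.23
```

Call:
{"op": "arm_command", "data": {"translation": [[0,0,0],[0,0,0],[0,0,0],[0,0,0]], "rotation": [[0,0,0],[0,0,0],[0,0,0],[0,0,0]], "grip": [1,1,1,1]}}

```text
time_s: 59.65
position: [0.5944, -0.0936, 0.0792]
tcp_rot: [[0.15, 0.001, 0.989], [-0.989, -0.0, 0.15], [0.0, -1.0, 0.001]]
force: [1.3, 0.8, 1.8]
opening: 0.156
```

Call:
{"op": "arm_command", "data": {"translation": [[0,0,0],[0,0,0],[0,0,0],[0,0,0],[0,0,0]], "rotation": [[0,0.13,0],[0,0.26,0],[0,0.39,0],[0,0.52,0],[0,0.65,0]], "grip": [1,1,1,1,1]}}

```text
time_s: 60.15
position: [0.5945, -0.0936, 0.079]
tcp_rot: [[-0.51, 0.001, 0.86], [-0.86, -0.0, -0.51], [-0.0, -1.0, 0.001]]
force: [2.4, 0.5, -0.7]
opening: 0.158
```

```bash
python3 - <<'E'
from h import *
s=st(); print(np.round(s["moment"],2))
E
```

```text
60.15 [ 0.5945 -0.0936  0.079 ] F [ 2.4  0.5 -0.7] op 0.158
[[-0.51, 0.001, 0.86], [-0.86, -0.0, -0.51], [-0.0, -1.0, 0.001]] [-19.6  39.3  92.   -0.   48.6  11.1]
[ 0.03 -0.18  0.23]
```

Call:
{"op": "arm_command", "data": {"translation": [[0,0,0],[0,0,0],[0,0,0],[0,0,0]], "rotation": [[0,0.06,0],[0,0.1,0],[0,0.13,0],[0,0.13,0]], "grip": [1,1,1,1]}}

```text
time_s: 60.55
position: [0.5946, -0.0937, 0.079]
tcp_rot: [[-0.617, 0.001, 0.787], [-0.787, -0.0, -0.617], [-0.0, -1.0, 0.001]]
force: [2.9, 0.2, -1.8]
opening: 0.161
```

Call:
{"op": "arm_command", "data": {"translation": [[0,0,0],[0,0,0],[0,0,0],[0,0,0]], "rotation": [[0,0.03,0],[0,0.06,0],[0,0.06,0],[0,0.06,0]], "grip": [1,1,1,1]}}

```text
time_s: 60.95
position: [0.5945, -0.0937, 0.079]
tcp_rot: [[-0.664, 0.001, 0.748], [-0.748, -0.001, -0.664], [0.0, -1.0, 0.001]]
force: [2.4, -0.1, -0.8]
opening: 0.164
```

```bash
python3 - <<'E'
from h import *
s=st(); print(np.round(s["moment"],2)); z=np.array(s["tcp_rot"])[:,2]; print(80.7+180-np.degrees(np.arctan2(z[1],z[0])))
E
```

```text
60.95 [ 0.5945 -0.0937  0.079 ] F [ 2.4 -0.1 -0.8] op 0.164
[[-0.664, 0.001, 0.748], [-0.748, -0.001, -0.664], [0.0, -1.0, 0.001]] [-19.6  39.3  92.   -0.   48.6  22.1]
[ 0.03 -0.36  0.82]
302.3106446427536
```

Call:
{"op": "arm_command", "data": {"translation": [[0,0,0],[0,0,0],[0,0,0],[0,0,0],[0,0,0]], "rotation": [[0,0,0],[0,0,0],[0,0,0],[0,0,0],[0,0,0]], "grip": [-0.2,-0.2,-0.2,-0.2,-0.2]}}

```text
time_s: 61.45
position: [0.5938, -0.0936, 0.079]
tcp_rot: [[-0.667, -0.001, 0.745], [-0.745, 0.0, -0.667], [0.0, -1.0, -0.001]]
force: [-0.0, -0.6, 0.4]
opening: 0.528
```

Call:
{"op": "arm_command", "data": {"translation": [[0,-0.2,0],[0,-0.6,0],[0,-1,0],[0,-1,0]], "rotation": [[0,0,0],[0,0,0],[0,0,0],[0,0,0]], "grip": [-0.2,-0.2,-0.2,-0.2]}}

```text
time_s: 61.85
position: [0.5972, -0.0946, 0.1636]
tcp_rot: [[-0.666, 0.009, 0.746], [-0.746, -0.003, -0.666], [-0.004, -1.0, 0.009]]
force: [-0.5, -1.2, 0.3]
opening: 0.602
```

Call:
{"op": "arm_command", "data": {"translation": [[0.6,-1,0],[0.6,-1,0],[0.6,-1,0]], "rotation": [[0,-0.35,0],[0,-0.35,0],[0,-0.35,0]], "grip": [-0.2,-0.2,-0.2]}}

```text
time_s: 62.15
position: [0.5634, -0.1322, 0.2436]
tcp_rot: [[-0.353, 0.008, 0.936], [-0.936, -0.004, -0.353], [0.002, -1.0, 0.009]]
force: [0.9, 0.3, -0.6]
opening: 0.6
```

```bash
python3 - <<'E'
from h import *
s=st(); plan([(.50,-.16,.26,-9)],2)
E
```

```text
62.15 [ 0.5634 -0.1322  0.2436] F [ 0.9  0.3 -0.6] op 0.6
[[-0.353, 0.008, 0.936], [-0.936, -0.004, -0.353], [0.002, -1.0, 0.009]] [-24.2  25.   87.9  -0.1  66.6  -3.6]
T [0.61, -0.21, -0.62] R [-0.01, -0.19, 0.0] rows 2
  -> at [ 0.4996 -0.1603  0.26  ]
```

Call:
{"op": "arm_command", "data": {"translation": [[0.61,-0.21,-0.6],[0.61,-0.21,-0.6],[0.61,-0.21,-0.6]], "rotation": [[0,-0.19,0],[0,-0.19,0],[0,-0.19,0]], "grip": [-0.2,-0.2,-0.2]}}

```text
time_s: 62.45
position: [0.4976, -0.1585, 0.2559]
tcp_rot: [[-0.165, -0.002, 0.986], [-0.986, 0.0, -0.165], [-0.0, -1.0, -0.002]]
force: [0.9, 0.3, -0.3]
opening: 0.599
```

Call:
{"op": "arm_command", "data": {"translation": [[1,-0.3,0.1],[1,-0.3,0.1],[1,-0.3,0.1],[1,-0.3,0.1],[1,-0.3,0.1]], "rotation": [[0,0,0],[0,0,0],[0,0,0],[0,0,0],[0,0,0]], "grip": [-0.2,-0.2,-0.2,-0.2,-0.2]}}

```text
time_s: 62.95
position: [0.4946, -0.2368, 0.2788]
tcp_rot: [[-0.163, -0.002, 0.987], [-0.987, 0.002, -0.163], [-0.002, -1.0, -0.002]]
force: [0.3, -1.7, 1.5]
opening: 0.598
```

```bash
python3 - <<'E'
from h import *
st()
c=cap("wrist"); 
for t,z in dict(valve_b_mid=.042,valve_b_stub=.052,knob_grip=.086).items(): print(t,*spot(c,"wrist",t,z),sep="\n   ")
t=cap("top")["image"]; s=cap("scene")["image"]
L=cv2.resize(c["image"][0:240,200:520],(480,360))
R=cv2.resize(t[140:260,180:500],(320,120)); S=cv2.resize(s[90:240,240:440],(320,240),interpolation=cv2.INTER_CUBIC)
cv2.imwrite("pics/fin.png",np.hstack([L,np.vstack([R,S])]))
E
```

```text
62.95 [ 0.4946 -0.2368  0.2788] F [ 0.3 -1.7  1.5] op 0.598
[[-0.163, -0.002, 0.987], [-0.987, 0.002, -0.163], [-0.002, -1.0, -0.002]] [-37.3  20.7  89.1   0.   70.4 -27.9]
valve_b_mid
   (0.63, array([301.7, 117. ]), array([ 0.48  , -0.1655,  0.042 ]))
valve_b_stub
   (0.85, array([257.5, 119.4]), array([ 0.4251, -0.1594,  0.052 ]))
   (0.44, array([304.1,  49.5]), array([ 0.4973, -0.0895,  0.052 ]))
knob_grip
   (0.61, array([386.9,  27.6]), array([ 0.5889, -0.0897,  0.086 ]))
```

View pics/fin.png

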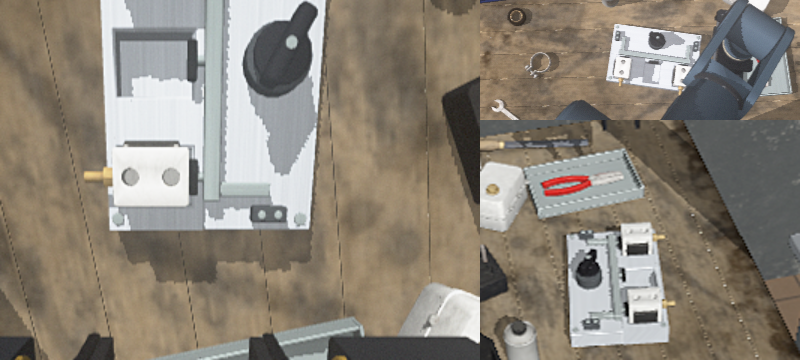

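```bash
python3 -c "
from rig import bot
print(bot.hand_in())"
```

```text
the job is handed in; nothing more can be done
None
```

I finished the task and handed it in at about 63 s on the robot's clock, with the gripper clear of everything. No verdict came back.

- **Pliers:** they lie flat in the steel tray. My first three grasps closed on nothing. A touch-off on the plate then showed that the fingertips sit at the reported TCP height, not 22 mm ahead of it. During this I pressed the plate with up to 28 N, and during the third failed grasp the force reached 23 N; both are under the 40 N limit.
- **Blocks:** I saw two blocks in the pictures. Both are upright in the outer pockets, on the pocket floor, with their stubs towards the robot. The second one had been knocked about 4 cm aside during the run, so I measured it again before grasping.
- **Knob:** I pushed it down about 9 mm and turned it clockwise with one regrasp. The torque rose from 0.23 to 0.82 N m at about 300° (hard stop at 298°), and then I let go.
- **Last pictures:** the two blocks are in place with the jaws against them. The wing points about where the full turn should leave it. The pliers are in the tray, and the spanner, pipe clamp, tape and oil can look untouched.
- **Checks that disagreed:** one fixture fit disagreed by about 1 cm because the held block hid the pockets. I rejected it after an overlay of the earlier fit matched the image. The network's stub and knob points were also off by 3–5 mm at times.

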